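Drive the stuck spacer sleeve out of a telescope barrel

TASK

Tighten the black knob of the barrel clamp clockwise until its slip clutch gives, so that the telescope barrel is held fast. Then take the drift off its wooden rest and, from the end of the barrel away from the trough, push the tight spacer sleeve right out of the bore so that it lies clear of the barrel in the trough, without shifting the barrel. Leave the sleeve lying there, never touching it with the gripper, and lay the drift back on its own rest with the clamp left tight, disturbing nothing else on the table.

Things in the scene. Friction and masses are not known exactly. Their poses are not given: they have to be found in the camera images.
- clamp: Fixed barrel clamp: grey base, two V saddles, a steel bridge across the middle (24 mm along x, 112 mm in y, top at 150 mm) and a V trough from x = 66 to 162 mm, 55 mm wide, up to 82 mm high, end wall 91 mm high. Origin: underside, below the barrel's middle; x along the bore, from its entry end to the trough; z up. The bore's axis is 85 mm up; a sleeve in the trough is 80 mm up.
- knob_grip (a point): The point to pinch: centre of the black bar grip of the clamp knob, on top of the bridge, 189 mm above the table. The bar is 58 mm long along this point's x, 18 mm thick along its y, from 24 mm below to 14 mm above the point; under it is a round skirt of radius 21 mm. It turns about the vertical; clockwise from above tightens.
- clamp_screw (a joint): Angle (rad) of the clamp screw, with the steel collar just under the knob, growing clockwise from above about the vertical: 0 open, 1.2 fully tight, where it stops. It starts at 0.1 to 0.5, its shoe clear of the barrel, turns with the knob (0.2 N m at most) and stays where it is left. Tight, it presses on the barrel with about 30 N.
- clamp_clutch (a joint): Angle (rad) by which the knob has slipped on the screw's collar, growing clockwise from above; 0 at the start. Once the screw stops, the clutch slips at a steady 0.28 N m and the knob turns on alone without harm; 0.15 rad or more is a clear slip. From the start to a clear slip the knob turns 0.85 to 1.25 rad.
- barrel: Loose bare aluminium tube lying level in the saddles: 96 mm long, 49 mm outside, 39 mm bore. Origin: its middle, on the bore's axis; x from the entry end (-48 mm) to the trough end (+48 mm). Unless the clamp is tight it slides when the sleeve is pushed. A leaf spring at the top inside (x = 11 to 29 mm) grips the sleeve and reaches 4.5 mm into the bore once it is past.
- bore_in (a point): Centre of the barrel's open entry end, on the bore's axis; x points into the bore.
- bore_out (a point): Centre of the barrel's trough end, on the bore's axis; x points on towards the trough.
- sleeve: Grey plastic spacer sleeve tight inside the barrel: 60 mm long, 36 mm outside, 22 mm hole. Origin: its middle, on its axis; x along it. At the start its middle is -4 to +8 mm along x from the barrel's middle; it takes 8 to 16 N to push until it is past the leaf spring. It is clear of the barrel when its middle is 78 mm beyond the barrel's middle.
- drift: Push tool 200 mm long, 0.17 kg: bare aluminium hexagonal grip 85 mm long, 24 mm across flats (two flats upright as it lies), round shank 14 mm thick, 103 mm long, flat white nylon nose 26 mm wide, 12 mm long. Origin: the point to hold, on the axis in the grip, 145 mm behind the nose's face, 55 mm from the tail. x towards the nose, z up as it lies.
- drift_nose (a point): Centre of the flat face of the drift's nose; x points out of the nose.
- rest_mid (a point): Where the drift's origin belongs on its wooden rest, 45 mm above the table; x along the drift towards its nose. The rest is 145 by 50 mm, with two V notches 10 mm thick, one under the shank 75 mm ahead of this point, one under the grip 40 mm behind it; their tops are below 50 mm.
- ebonite: Bystander: plain round black rod 200 mm long, 20 mm thick, on a like wooden rest. Origin on its axis, 80 mm from one end.
- ball_stand: Bystander: white round foot 100 mm wide with a glass column and a steel ball, 165 mm high. Origin: centre of its underside.
- lens_stand: Bystander: dark round foot 90 mm wide with a framed lens 72 mm wide, 140 mm high. Origin: centre of its underside.
- spare_spacer: Bystander: shorter grey spacer ring, 36 mm wide and 30 mm high, standing on the table. Origin: centre of its underside.
- lens_cap: Bystander: black disc 54 mm wide and 12 mm high. Origin: centre of its underside.
- cleaner: Bystander: small white bottle 44 mm wide, 120 mm high. Origin: centre of its underside.
- notebook: Bystander: closed blue notebook 154 by 214 mm, 13 mm thick. Origin: centre of its underside.
- screwdriver: Bystander: screwdriver 170 mm long with a black handle, lying flat. Origin: middle of its underside.

How it is judged:
By the outcome, as a careful person would: the job done as asked, in the order asked, and still so for the second after the job is handed in, with the robot touching nothing.
It also fails if it takes over 67 s, if anything falls off the work surface, if the arm or the gripper's body presses on something with over 40 N, if the wrist force passes 120 N, or if a joint passes its speed limit or range.

ROBOT

A 6-joint arm with a two-finger parallel gripper is mounted at the origin on the work surface. World frame = base frame: x ahead of the robot, y to its left, z up, the work surface at z = 0. Lengths are in m, angles in rad, forces in N, time in s.
With the tool pointing down it reaches from about 0.275 to 0.85 m from the base axis. Payload 5.2 kg.
Tool frame: the origin (TCP) lies on the centre line of the jaws, within the pads' length; the fingertips stand 22 mm ahead of it and the grasp point (between the pads) lies 3 mm ahead of it; z points along the fingers, x is the direction in which the jaws open and shut, and the axes are right-handed (so a half turn about z gives the same grasp; the last joint's range is limited). The gripper opens to 85 mm and grips with 20 to 120 N. Pads are 22 mm wide; open, the fingers measure 114 mm over their backs; the gripper's body (76 mm by 85 mm) begins 54 mm behind the grasp point. The pads swing forward as they close: fully open they stand 13 mm farther back than shut.
Start: joints at [1.095, 0.259, 1.535, -0, 1.348, -0.203], TCP at [0.148, 0.53, 0.253] pointing down, gripper open.
Joint ranges: [-3.14, 3.14], [-0.91, 2.08], [0.19, 2.58], [-1.22, 4.36], [0.22, 2.71], [-3.12, 3.12]. Speed limits (rad/s): [2.57, 2.57, 3.14, 3.14, 3.14, 3.14].

INTERFACE

Orientations are given as a unit quaternion [x, y, z, w].
In Python, from plant import observe, read_camera, camera_info, job_done gives the robot as it stands.
- The arm moves only by the tool send_rows, never from a script. Its argument "moves" is a list of rows, each an object of numbers: "x", "y", "z": the shift along the tool's x, y, z in mm; "roll": the turn about the tool's z in rad; "claw": the finger opening in mm, from 0 to 85.4. A call has 1 to 10 rows; each row is the pose to reach, as a shift and turn from the pose commanded when the call began, along the tool's axes at that moment; what a row does not reach only later rows make up. A row lasts 1/12 s, in which the tool goes at most 41.7 mm and 7.16 degrees, less where a joint would pass 70% of its speed; a pose out of reach is approached as far as the arm can. A call with a gripper value outside its range is refused whole. The fingers move at their own pace and stop on an object; "force" is the grip in N (left out, the last holds). Time passes only in rows, so rows that repeat a pose let the fingers close. It gives the time, the measured TCP pose, the force and the opening at its end, in the units of the state.
- observe(): the state, without advancing time (a new reading comes with each control period).
- read_camera(name): name is "side" or "top" or "wrist"; returns the picture (384x512x3 uint8, red, green, blue); there is no depth.
- camera_info(name): a dict with "camera_matrix" (3x3 intrinsics, pixels), "cam_to_world" (4x4, takes a point from camera to world coordinates); the wrist camera has in their place "tool_from_camera" (4x4, takes a point from camera to tool coordinates, whose origin is the TCP and whose axes are the tool frame's). Camera axes: x right, y down, z forward; pixel columns grow to the right and rows downward; lengths in m; the calibration is good to about 2 mm. A picture is of the moment at which its call begins: read the wrist's pose just before it. camera_info takes no time and is no camera call.
- job_done(): hands the job in, once; it reports no verdict.
The state is a dict: "time": time; "joint_positions": joint angles; "dq": joint speeds; "joint_torque": joint torques, N m; "position": TCP position; "tool_rot": TCP orientation; "contact_force": force on the tool from outside, world axes, zero at the start; "ft_torque": the same for the moment, N m; "width": finger opening in m.
Only numpy, scipy, OpenCV 4.12 (cv2) and the standard library are available. Lean on these libraries where they do the work, as an engineer would, in place of code of your own. Each camera call takes 0.05 s, during which the arm holds its last target.

## Working session

There is one attempt and no reset: what is moved stays moved. The work goes in short steps, Python scripts to look and compute and a tool call to move; the robot and the scene stay as the last step left them, time stands still between calls to the robot, and variables do not carry over. Pictures are saved under pics/ and viewed, and the job is handed in when it is done.

Besides the shell and the picture viewer there is one more tool, called after ">>>" by a JSON object that holds its "op" and its "data", one argument or row to a line. send_rows: Moves the arm, as the interface text tells. Its arguments: {"type":"object","properties":{"moves":{"type":"array"},"force":{"type":"number"}},"required":["moves"]}

```bash
ls; mkdir -p pics; python3 - <<'E'
from plant import *
import cv2
print(observe())
for n in ["side","top","wrist"]:
    print(n,camera_info(n))
    cv2.imwrite(f"pics/{n}0.png",read_camera(n)[:,:,::-1])
E
```

```text
pics
{'time': 0.0, 'joint_positions': array([ 1.09521231e+00,  2.59385552e-01,  1.53608610e+00, -1.84682766e-05,
        1.34798114e+00, -2.02825903e-01]), 'dq': array([ 3.03024663e-04, -2.13132600e-04, -7.32863599e-04, -1.52440459e-03,
       -9.12136179e-05, -1.09265718e-03]), 'joint_torque': array([-1.31871839e-04, -4.46025610e+01, -2.90569031e+01, -4.14504402e-04,
        1.17141323e-02, -2.34783090e-05]), 'position': array([0.14793509, 0.52923008, 0.25245053]), 'tool_rot': array([ 7.96675457e-01,  6.04406610e-01, -8.35129000e-04,  4.09480622e-04]), 'contact_force': array([ 0.03360826, -0.48566348, -0.12417715]), 'ft_torque': array([-0.02084633,  0.01267718, -0.03334812]), 'width': 0.0852337125481231}
side {'camera_matrix': array([[393.87207206,   0.        , 253.3418411 ],
       [  0.        , 393.87207206, 195.00220227],
       [  0.        ,   0.        ,   1.        ]]), 'cam_to_world': array([[ 0.74667384, -0.45351574,  0.4866227 ,  0.00235305],
       [-0.66508502, -0.4959723 ,  0.55827716, -0.64931487],
       [-0.0118361 , -0.74049642, -0.67195607,  0.87641417],
       [
[... 334 characters left out ...]
254788 , -0.01059911,  0.00863697],
       [ 0.01481687, -0.17153036, -0.98506741,  1.64134654],
       [ 0.        ,  0.        ,  0.        ,  1.        ]])}
wrist {'camera_matrix': array([[282.85810276,   0.        , 254.54514165],
       [  0.        , 282.85810276, 190.14394832],
       [  0.        ,   0.        ,   1.        ]]), 'tool_from_camera': array([[ 9.99999643e-01,  2.85000086e-04,  7.95258936e-04,
         1.65237405e-05],
       [-5.19457511e-04,  9.49817994e-01,  3.12802666e-01,
        -8.13030808e-02],
       [-6.66202461e-04, -3.12802968e-01,  9.49817803e-01,
        -1.19517135e-01],
       [ 0.00000000e+00,  0.00000000e+00,  0.00000000e+00,
         1.00000000e+00]])}
```

View pics/top0.png

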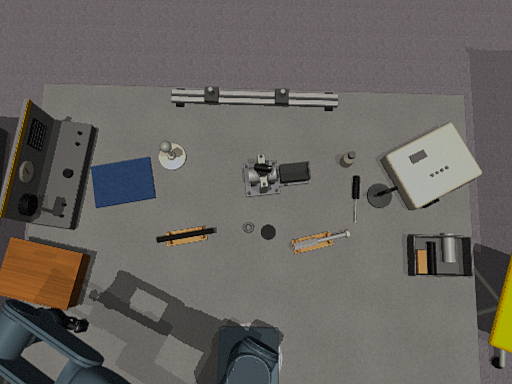

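View pics/side0.png

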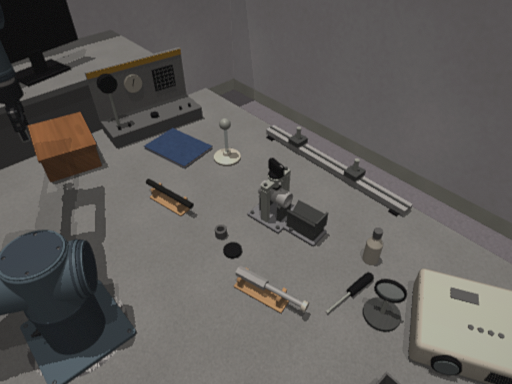

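View pics/wrist0.png

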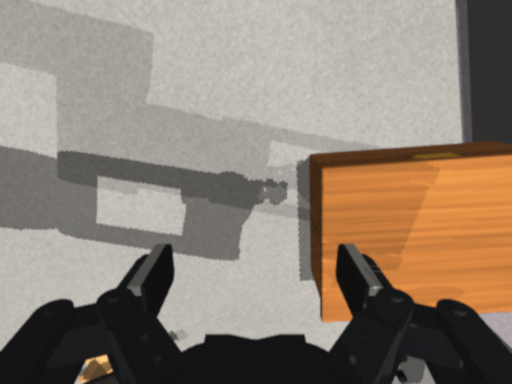

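```bash
cat > h.py <<'E'
import numpy as np, cv2
from plant import *
from scipy.spatial.transform import Rotation as R
def cam(name,st=None):
    i=camera_info(name); K=i['camera_matrix']
    if name=='wrist':
        T=np.eye(4);T[:3,:3]=R.from_quat(st['tool_rot']).as_matrix();T[:3,3]=st['position'];T=T@i['tool_from_camera']
    else: T=i['cam_to_world']
    return K,T
def onplane(C,u,v,z):
    K,T=C; d=T[:3,:3]@np.linalg.solve(K,[u,v,1.]); o=T[:3,3]
    return o+d*(z-o[2])/d[2]
def proj(C,p):
    K,T=C; q=K@(T[:3,:3].T@(np.asarray(p)-T[:3,3])); return q[:2]/q[2]
def tri(obs):
    A=np.zeros((3,3));b=np.zeros(3)
    for C,u,v in obs:
        K,T=C; d=T[:3,:3]@np.linalg.solve(K,[u,v,1.]);d/=np.linalg.norm(d);P=np.eye(3)-np.outer(d,d);A+=P;b+=P@T[:3,3]
    return np.linalg.solve(A,b)
def todelta(st,p):
    "mm shift in tool axes to bring TCP to p"
    return R.from_quat(st['tool_rot']).as_matrix().T@(np.asarray(p)-st['position'])*1000
def shot(name,fn):
    st=observe(); im=read_camera(name)
    cv2.imwrite(f'pics/{fn}.png',im[:,:,::-1]); np.savez(f'pics/{fn}.npz',im=im,K=cam(name,st)[0],T=cam(name,st)[1]); return im,cam(name,st),st
E
python3 - <<'E'
from h import *
t=cv2.imread('pics/top0.png');s=cv2.imread('pics/side0.png')
a=cv2.resize(t[140:260,150:360],None,fx=3.7,fy=3.7,interpolation=cv2.INTER_CUBIC)
b=cv2.resize(s[150:320,210:340],None,fx=3.5,fy=3.5,interpolation=cv2.INTER_CUBIC)
cv2.imwrite('pics/topz.png',a);cv2.imwrite('pics/sidez.png',b)
C=cam('top')
print('knob',onplane(C,264,162,.2),'drift',onplane(C,297,246,.045),onplane(C,348,234,.045))
print('trough',onplane(C,295,173,.09), 'barrel entry',onplane(C,248,177,.1))
E
```

```text
knob [ 0.64192114 -0.03634478  0.2       ] drift [ 0.38169419 -0.1619897   0.045     ] [ 0.42775711 -0.34059157  0.045     ]
trough [ 0.63155959 -0.14839946  0.09      ] barrel entry [0.61107336 0.01462982 0.1       ]
```

View pics/topz.png

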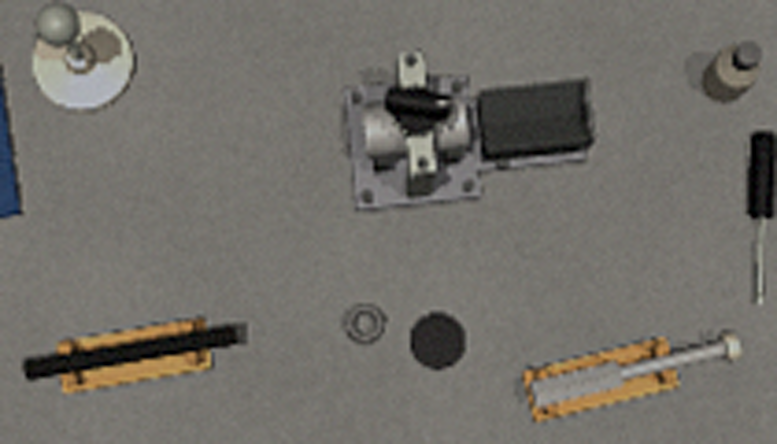

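View pics/sidez.png

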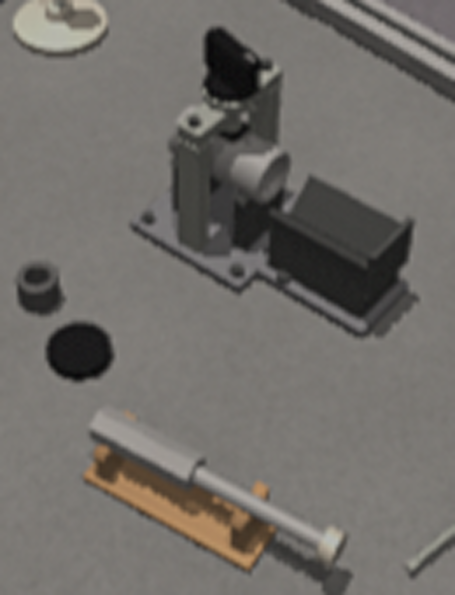

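```bash
python3 - <<'E'
from h import *
st=observe(); print(todelta(st,[0.625,0.05,0.37]).round())
E
```

```text
[-333.  588. -117.]
```

>>> {"op": "send_rows", "data": {
  "moves": [
    {"x":-333,"y":588,"z":-117,"roll":1.3},
    {"x":-333,"y":588,"z":-117,"roll":1.3},
    {"x":-333,"y":588,"z":-117,"roll":1.3},
    {"x":-333,"y":588,"z":-117,"roll":1.3},
    {"x":-333,"y":588,"z":-117,"roll":1.3},
    {"x":-333,"y":588,"z":-117,"roll":1.3},
    {"x":-333,"y":588,"z":-117,"roll":1.3},
    {"x":-333,"y":588,"z":-117,"roll":1.3},
    {"x":-333,"y":588,"z":-117,"roll":1.3},
    {"x":-333,"y":588,"z":-117,"roll":1.3}
  ]
}}

```text
invalid input
```

```bash
python3 - <<'E'
from h import *
st=observe(); print(st['time'],st['position'],st['joint_positions'],R.from_quat(st['tool_rot']).as_matrix()[:,0],todelta(st,[0.625,0.05,0.37]).round())
E
```

```text
0.15 [0.14798898 0.52932264 0.25266562] [ 1.09521191e+00  2.59182767e-01  1.53582218e+00 -3.48691446e-05
  1.34802631e+00 -2.02802260e-01] [ 0.26940388  0.96302624 -0.00141597] [-333.  588. -117.]
```

>>> {"op": "send_rows", "data": {
  "moves": [
    {"x":-333,"y":588,"z":-117,"roll":1.3,"claw":85},
    {"x":-333,"y":588,"z":-117,"roll":1.3,"claw":85},
    {"x":-333,"y":588,"z":-117,"roll":1.3,"claw":85},
    {"x":-333,"y":588,"z":-117,"roll":1.3,"claw":85},
    {"x":-333,"y":588,"z":-117,"roll":1.3,"claw":85},
    {"x":-333,"y":588,"z":-117,"roll":1.3,"claw":85},
    {"x":-333,"y":588,"z":-117,"roll":1.3,"claw":85},
    {"x":-333,"y":588,"z":-117,"roll":1.3,"claw":85},
    {"x":-333,"y":588,"z":-117,"roll":1.3,"claw":85},
    {"x":-333,"y":588,"z":-117,"roll":1.3,"claw":85}
  ],
  "force": 40
}}

```text
time: 0.98
position: [0.4386, 0.2368, 0.3247]
tool_rot: [1.0, 0.021, -0.0, -0.0]
contact_force: [0.4, 0.2, -1.1]
width: 0.0846
```

```bash
python3 - <<'E'
from h import *
st=observe(); print(st['time'],st['position'],st['joint_positions'],R.from_quat(st['tool_rot']).as_matrix()[:,0],todelta(st,[0.625,0.05,0.37]).round())
E
```

```text
0.9833 [0.43858191 0.23680902 0.32468043] [2.70841056e-01 1.24754723e-01 1.52848007e+00 1.12932678e-04
 1.48848507e+00 2.29127630e-01] [ 9.99130497e-01  4.16920519e-02 -1.49440278e-04] [178. 194. -45.]
```

>>> {"op": "send_rows", "data": {
  "moves": [
    {"x":178,"y":194,"z":-45,"roll":0.042,"claw":85},
    {"x":178,"y":194,"z":-45,"roll":0.042,"claw":85},
    {"x":178,"y":194,"z":-45,"roll":0.042,"claw":85},
    {"x":178,"y":194,"z":-45,"roll":0.042,"claw":85},
    {"x":178,"y":194,"z":-45,"roll":0.042,"claw":85},
    {"x":178,"y":194,"z":-45,"roll":0.042,"claw":85},
    {"x":178,"y":194,"z":-45,"roll":0.042,"claw":85},
    {"x":178,"y":194,"z":-45,"roll":0.042,"claw":85}
  ]
}}

```text
time: 1.65
position: [0.6274, 0.0493, 0.3682]
tool_rot: [1.0, 0.001, -0.0, 0.001]
contact_force: [-0.4, 0.6, -1.3]
width: 0.085
```

```bash
python3 - <<'E'
from h import *
im,C,st=shot('wrist','w1'); print(st['time'],st['position'],st['joint_positions'],R.from_quat(st['tool_rot']).as_matrix()[:,0],st['dq'])
cv2.imwrite('pics/w1z.png',cv2.resize(im[:,:,::-1],None,fx=1.5,fy=1.5,interpolation=cv2.INTER_CUBIC))
E
```

```text
1.65 [0.6274157  0.04934089 0.36820484] [-9.78543555e-02  3.63532525e-01  1.11515362e+00 -1.20237098e-03
  1.66308406e+00 -9.93329844e-02] [ 9.99999021e-01  1.36775476e-03 -2.95345457e-04] [ 0.0523873  -0.0442313   0.07539482  0.03031352  0.00424185  0.03194907]
```

View pics/w1z.png

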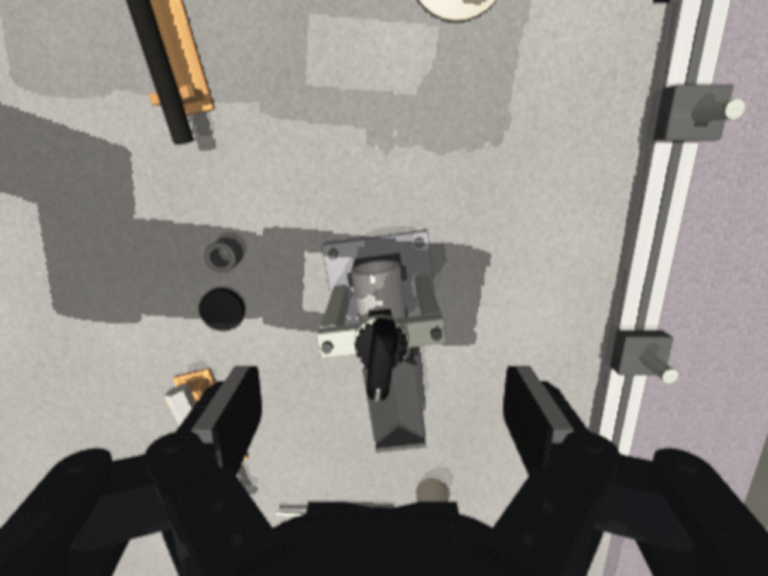

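```bash
python3 - <<'E'
from h import *
im=cv2.imread('pics/w1.png')
cv2.imwrite('pics/w1c.png',cv2.resize(im[145:305,195:315],None,fx=5,fy=3.7*5/5,interpolation=cv2.INTER_CUBIC) if 0 else cv2.resize(im[150:305,195:315],None,fx=3.8,fy=3.8,interpolation=cv2.INTER_CUBIC))
E
```

```text
(no output)
```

View pics/w1c.png

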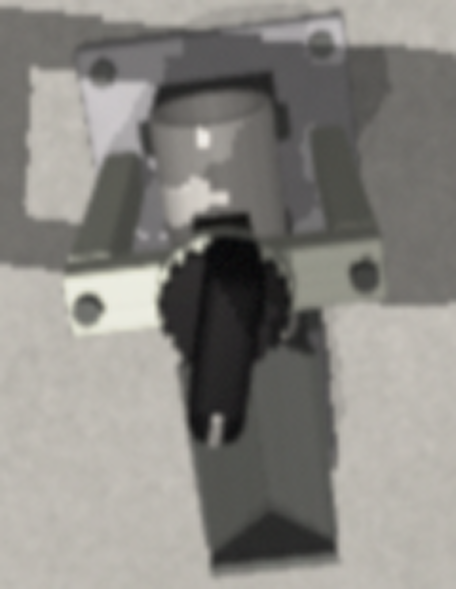

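```bash
python3 - <<'E'
from h import *
d=np.load('pics/w1.npz');C=(d['K'],d['T'])
f=lambda x,y,z:onplane(C,195+x/3.8-.4,150+y/3.8-.4,z)
a=f(88,310,.150);b=f(365,276,.150);print('screws',a,b,'mid',(a+b)/2,'dist',np.linalg.norm(a-b),'dir',np.degrees(np.arctan2(*(b-a)[1::-1])))
cs=[f(66,282,.15),f(76,335,.15),f(379,235,.15),f(384,296,.15)]
print('bridge corners',np.round(cs,4),np.mean(cs,axis=0))
e=f(232,238,.203);g=f(216,443,.203);print('bar',e,g,'len',np.linalg.norm(e-g),'mid',(e+g)/2,np.degrees(np.arctan2(*(e-g)[1::-1])))
h=f(203,443-8,.203),f(242,443-8,.203)
print('bar width',np.linalg.norm(h[0]-h[1]))
h=f(213,570,.091);k=f(337,560,.091);print('endwall',h,k,(h+k)/2,np.linalg.norm(h-k))
T=cam('top')
print('top proj of knob', proj(T,(e+g)/2), proj(T,(a+b)/2),'side',proj(cam('side'),(e+g)/2))
E
```

```text
screws [ 0.57813777 -0.03841395  0.15      ] [ 0.6738171 -0.0253179  0.15     ] mid [ 0.62597743 -0.03186592  0.15      ] dist 0.09657142740079573 dir 7.793898955044027
bridge corners [[ 0.571  -0.0278  0.15  ]
 [ 0.5736 -0.0481  0.15  ]
 [ 0.6779 -0.0101  0.15  ]
 [ 0.6807 -0.0329  0.15  ]] [ 0.62579273 -0.02971014  0.15      ]
bar [0.62780288 0.01089566 0.203     ] [ 0.62311887 -0.05689976  0.203     ] len 0.0679570448915946 mid [ 0.62546088 -0.02300205  0.203     ] 86.04769157947638
bar width 0.011899902808693878
endwall [ 0.62041057 -0.1958158   0.091     ] [ 0.67545731 -0.19035886  0.091     ] [ 0.64793394 -0.19308733  0.091     ] 0.05531655385798323
top proj of knob [259.80431946 166.64706758] [262.03251218 170.04263751] side [273.53738501 161.3075027 ]
```

```bash
python3 - <<'E'
from h import *
st=observe(); print(st['position'],todelta(st,[0.626,-0.031,0.27]).round())
E
```

```text
[0.62587699 0.05137838 0.36812645] [ 0. 82. 98.]
```

>>> {"op": "send_rows", "data": {
  "moves": [
    {"x":0,"y":80,"z":98,"roll":0.07,"claw":60},
    {"x":0,"y":80,"z":98,"roll":0.07,"claw":60},
    {"x":0,"y":80,"z":98,"roll":0.07,"claw":60},
    {"x":0,"y":80,"z":98,"roll":0.07,"claw":60},
    {"x":0,"y":80,"z":98,"roll":0.07,"claw":60},
    {"x":0,"y":80,"z":98,"roll":0.07,"claw":60}
  ]
}}

```text
time: 2.2
position: [0.625, -0.0254, 0.2721]
tool_rot: [0.999, -0.032, 0.0, -0.0]
contact_force: [0.9, -0.5, -0.2]
width: 0.0599
```

```bash
python3 - <<'E'
from h import *
im,C,st=shot('wrist','w2'); print(st['time'],st['position'],st['joint_positions'],R.from_quat(st['tool_rot']).as_matrix()[:,0],st['dq'].round(3))
cv2.imwrite('pics/w2z.png',cv2.resize(im[:,:,::-1],None,fx=1.5,fy=1.5,interpolation=cv2.INTER_CUBIC))
E
```

```text
2.2 [ 0.62504532 -0.02543226  0.27212225] [-2.19165698e-01  3.84528866e-01  1.31108481e+00  8.20810401e-04
  1.44578190e+00 -1.55800992e-01] [ 9.97986588e-01 -6.34244926e-02  3.21019721e-04] [ 0.017 -0.02  -0.036 -0.002 -0.001 -0.003]
```

View pics/w2z.png

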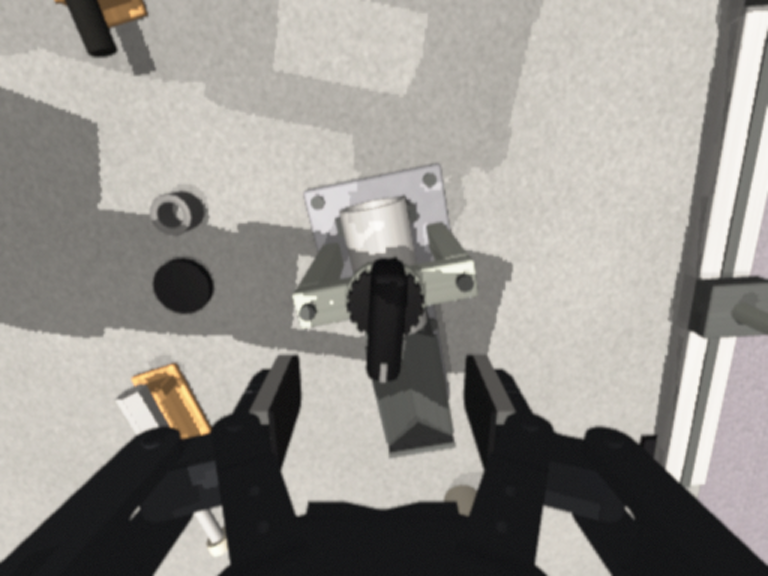

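```bash
python3 - <<'E'
from h import *
d=np.load('pics/w2.npz');C=(d['K'],d['T'])
im=cv2.imread('pics/w2.png')
cv2.imwrite('pics/w2c.png',cv2.resize(im[105:310,180:330],None,fx=3.9,fy=2.9*3.9/2.9 if 0 else 2.9,interpolation=cv2.INTER_CUBIC))
f=lambda x,y,z:onplane(C,x/1.5-.2,y/1.5-.2,z)
a=f(308,313,.150);b=f(465,283,.150);print('screws',a,b,'mid',(a+b)/2,'dist',np.linalg.norm(a-b),'dir',np.degrees(np.arctan2(*(b-a)[1::-1])))
g=f(383,378,.203);e=f(389,285,.203);print(g,e,np.degrees(np.arctan2(*(e-g)[1::-1])))
h=f(390,455,.091);k=f(454,443,.091);print('endwall',h,k,(h+k)/2,np.linalg.norm(h-k))
print(f(368,370,.203)-f(400,370,.203))
E
```

```text
screws [ 0.5778635 -0.0389603  0.15     ] [ 0.67387027 -0.02569959  0.15      ] mid [ 0.62586689 -0.03232994  0.15      ] dist 0.09691824609414972 dir 7.864083019598796
[ 0.62269017 -0.05580061  0.203     ] [ 0.6285612  -0.00677095  0.203     ] 83.17166087889042
endwall [ 0.62022131 -0.19659699  0.091     ] [ 0.67516124 -0.18772932  0.091     ] [ 0.64769127 -0.19216315  0.091     ] 0.055650980373868265
[-0.01598926  0.00101385  0.        ]
```

View pics/w2c.png

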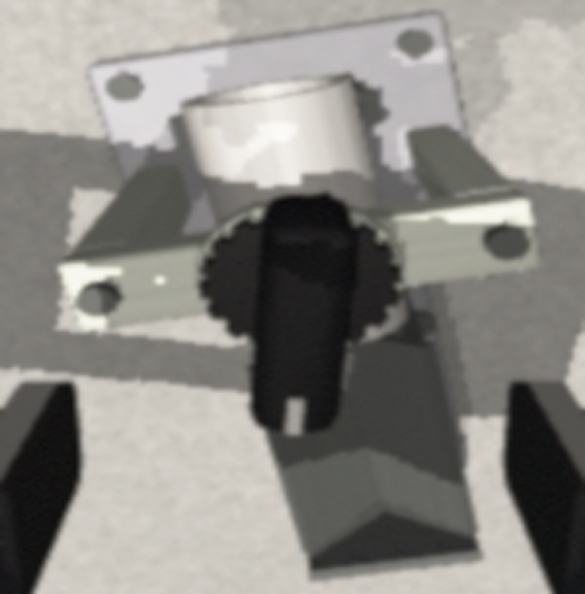

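>>> {"op": "send_rows", "data": {
  "moves": [
    {"x":1,"y":2,"z":40,"roll":0.02,"claw":60},
    {"x":1,"y":2,"z":77,"roll":0.02,"claw":50},
    {"x":1,"y":2,"z":77,"roll":0.02,"claw":30},
    {"x":1,"y":2,"z":77,"roll":0.02,"claw":24},
    {"x":1,"y":2,"z":77,"roll":0.02,"claw":24}
  ],
  "force": 60
}}

```text
time: 2.67
position: [0.6276, -0.028, 0.1974]
tool_rot: [0.999, -0.041, 0.002, 0.0]
contact_force: [-0.5, -1.1, 1.2]
width: 0.0241
```

```bash
python3 - <<'E'
from h import *
im,C,st=shot('wrist','w3'); print(st['time'],st['position'],st['joint_positions'],R.from_quat(st['tool_rot']).as_matrix()[:,0],st['dq'].round(3),st['contact_force'],st['width'])
cv2.imwrite('pics/w3z.png',cv2.resize(im[150:,100:400,::-1],None,fx=2.5,fy=2.5,interpolation=cv2.INTER_CUBIC))
E
```

```text
2.6667 [ 0.6275937  -0.02800674  0.19738482] [-2.21998867e-01  4.34461696e-01  1.41968585e+00  2.01103791e-04
  1.28343714e+00 -1.39442359e-01] [ 0.99658158 -0.08251779  0.00399589] [-0.005 -0.015 -0.022 -0.002 -0.007 -0.   ] [-0.45860646 -1.0911885   1.18028357] 0.02405193261985503
```

View pics/w3z.png

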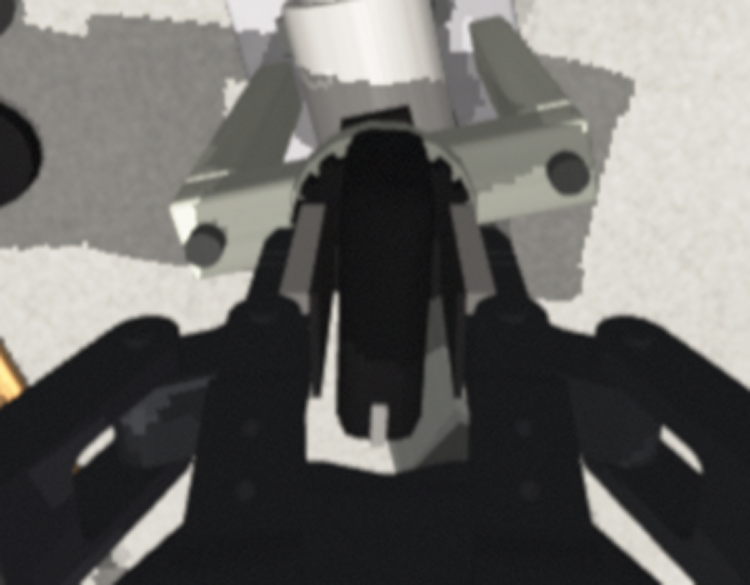

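>>> {"op": "send_rows", "data": {
  "moves": [
    {"x":-1,"y":3.5,"z":1,"roll":0,"claw":24},
    {"x":-1,"y":3.5,"z":1,"roll":0,"claw":20},
    {"x":-1,"y":3.5,"z":1,"roll":0,"claw":10},
    {"x":-1,"y":3.5,"z":1,"roll":0,"claw":10},
    {"x":-1,"y":3.5,"z":1,"roll":0,"claw":10}
  ],
  "force": 60
}}

```text
time: 3.13
position: [0.6262, -0.0327, 0.1958]
tool_rot: [0.999, -0.042, 0.002, 0.001]
contact_force: [0.9, -0.5, 7.0]
width: 0.0169
```

```bash
python3 - <<'E'
from h import *
st=observe(); print(st)
E
```

```text
{'time': 3.1333, 'joint_positions': array([-2.29712134e-01,  4.33347663e-01,  1.42557112e+00, -2.37084065e-04,
        1.27809708e+00, -1.45454421e-01]), 'dq': array([-0.00020696,  0.0007441 ,  0.00150733, -0.00064073,  0.00072602,
       -0.00159529]), 'joint_torque': array([  0.23153863, -49.69224572, -25.43925405,   0.17896041,
         0.12070133,   0.08270647]), 'position': array([ 0.62615921, -0.03270934,  0.1957672 ]), 'tool_rot': array([ 9.99111517e-01, -4.20823712e-02,  2.22707237e-03,  5.38337720e-04]), 'contact_force': array([ 0.90474217, -0.48906723,  6.96976021]), 'ft_torque': array([-0.12541155,  0.02716307,  0.12666558]), 'width': 0.01692144858680265}
```

>>> {"op": "send_rows", "data": {
  "moves": [
    {"x":0,"y":0,"z":-1,"roll":0.08,"claw":10},
    {"x":0,"y":0,"z":-1,"roll":0.17,"claw":10},
    {"x":0,"y":0,"z":-1,"roll":0.26,"claw":10},
    {"x":0,"y":0,"z":-1,"roll":0.35,"claw":10},
    {"x":0,"y":0,"z":-1,"roll":0.44,"claw":10},
    {"x":0,"y":0,"z":-1,"roll":0.53,"claw":10},
    {"x":0,"y":0,"z":-1,"roll":0.62,"claw":10},
    {"x":0,"y":0,"z":-1,"roll":0.7,"claw":10}
  ]
}}

```text
time: 3.8
position: [0.6255, -0.0323, 0.1958]
tool_rot: [0.923, -0.384, 0.001, -0.0]
contact_force: [0.1, 0.2, 3.9]
width: 0.0174
```

```bash
python3 - <<'E'
from h import *
st=observe(); print(st['position'],st['contact_force'],st['ft_torque'],st['width'],R.from_quat(st['tool_rot']).as_matrix()[:,0])
E
```

```text
[ 0.62545269 -0.03234134  0.19580517] [0.11413406 0.16439836 3.92920628] [0.03864133 0.08067047 0.18082505] 0.017440670136956746 [ 0.70493857 -0.70926591  0.00186704]
```

>>> {"op": "send_rows", "data": {
  "moves": [
    {"x":0,"y":0,"z":0,"roll":0.09,"claw":10},
    {"x":0,"y":0,"z":0,"roll":0.18,"claw":10},
    {"x":0,"y":0,"z":0,"roll":0.27,"claw":10},
    {"x":0,"y":0,"z":0,"roll":0.36,"claw":10},
    {"x":0,"y":0,"z":0,"roll":0.45,"claw":10}
  ]
}}

```text
time: 4.22
position: [0.6252, -0.0319, 0.1958]
tool_rot: [0.814, -0.58, 0.001, -0.001]
contact_force: [-0.6, 1.5, 4.9]
width: 0.0171
```

```bash
python3 - <<'E'
from h import *
st=observe(); print(st['position'],st['contact_force'],st['ft_torque'],st['width'],R.from_quat(st['tool_rot']).as_matrix()[:,0])
E
```

```text
[ 0.62517793 -0.03193352  0.19580169] [-0.58265098  1.4865557   4.9322502 ] [0.23960496 0.20093778 0.29884937] 0.01711483242053711 [ 3.26624706e-01 -9.45154034e-01  3.92137477e-04]
```

>>> {"op": "send_rows", "data": {
  "moves": [
    {"x":0,"y":0,"z":0,"roll":0.09,"claw":10},
    {"x":0,"y":0,"z":0,"roll":0.18,"claw":10},
    {"x":0,"y":0,"z":0,"roll":0.25,"claw":10},
    {"x":0,"y":0,"z":0,"roll":0.25,"claw":10}
  ]
}}

```text
time: 4.55
position: [0.6251, -0.0317, 0.1958]
tool_rot: [0.736, -0.677, 0.0, -0.001]
contact_force: [-1.2, 1.7, 5.8]
width: 0.017
```

```bash
python3 - <<'E'
from h import *
st=observe(); print(st['position'],st['contact_force'],st['ft_torque'],st['width'],R.from_quat(st['tool_rot']).as_matrix()[:,0])
E
```

```text
[ 0.62512147 -0.03166121  0.19575693] [-1.24007105  1.6557581   5.82005673] [ 0.35736278  0.22630428 -0.04191296] 0.016965722889487906 [ 8.43404259e-02 -9.96436888e-01 -4.68872862e-04]
```

>>> {"op": "send_rows", "data": {
  "moves": [
    {"x":0,"y":0,"z":0,"roll":0,"claw":30},
    {"x":0,"y":0,"z":0,"roll":0,"claw":45},
    {"x":0,"y":0,"z":-5,"roll":0,"claw":60},
    {"x":0,"y":0,"z":-40,"roll":0,"claw":60},
    {"x":0,"y":0,"z":-80,"roll":0,"claw":60},
    {"x":0,"y":0,"z":-100,"roll":0,"claw":60},
    {"x":0,"y":0,"z":-100,"roll":0,"claw":60}
  ]
}}

```text
time: 5.13
position: [0.6272, -0.0328, 0.3011]
tool_rot: [0.737, -0.676, 0.005, -0.003]
contact_force: [0.5, 0.2, 1.0]
width: 0.0599
```

```bash
python3 - <<'E'
from h import *
im,C,st=shot('wrist','w4'); print(st['time'],st['position'],st['joint_positions'],st['contact_force'],st['width'])
cv2.imwrite('pics/w4z.png',cv2.resize(im[:,:,::-1],None,fx=1.5,fy=1.5,interpolation=cv2.INTER_CUBIC))
# rough drift origin 145 behind nose
st=observe(); print(todelta(st,[0.40,-0.17,0.27]).round())
E
```

```text
5.1333 [ 0.62720246 -0.03283959  0.30108909] [-2.29545669e-01  3.70077756e-01  1.26314139e+00 -2.04056361e-04
  1.49747048e+00  1.25382401e+00] [0.54097042 0.22220629 0.9652373 ] 0.059910868452436115
[117. 238.  27.]
```

View pics/w4z.png

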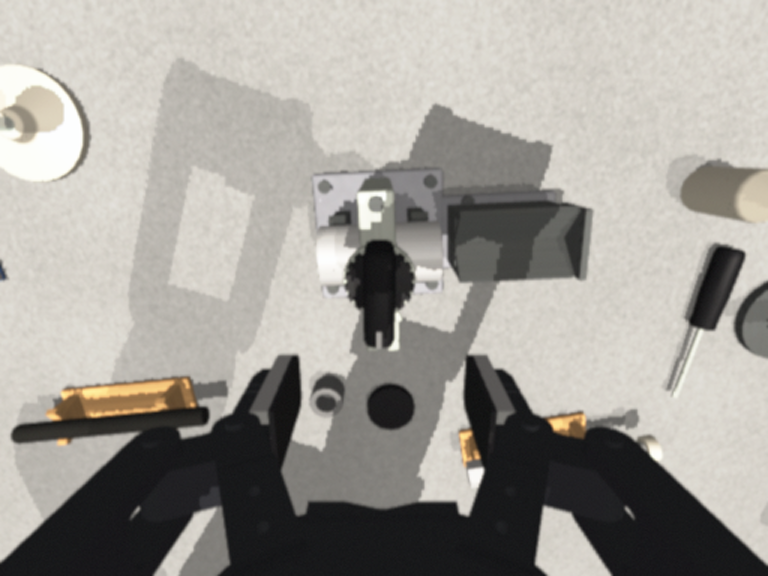

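```bash
python3 - <<'E'
from h import *
st=observe(); print(todelta(st,[0.395,-0.20,0.27]).round())
E
```

```text
[147. 245.  27.]
```

>>> {"op": "send_rows", "data": {
  "moves": [
    {"x":147,"y":245,"z":27,"roll":-1.74,"claw":60},
    {"x":147,"y":245,"z":27,"roll":-1.74,"claw":60},
    {"x":147,"y":245,"z":27,"roll":-1.74,"claw":60},
    {"x":147,"y":245,"z":27,"roll":-1.74,"claw":60},
    {"x":147,"y":245,"z":27,"roll":-1.74,"claw":60},
    {"x":147,"y":245,"z":27,"roll":-1.74,"claw":60},
    {"x":147,"y":245,"z":27,"roll":-1.74,"claw":60},
    {"x":147,"y":245,"z":27,"roll":-1.74,"claw":60},
    {"x":147,"y":245,"z":27,"roll":-1.74,"claw":60},
    {"x":147,"y":245,"z":27,"roll":-1.74,"claw":60}
  ]
}}

```text
time: 6.02
position: [0.3918, -0.2001, 0.2661]
tool_rot: [0.99, -0.144, -0.001, -0.001]
contact_force: [1.0, -0.3, 0.7]
width: 0.06
```

```bash
python3 - <<'E'
from h import *
st=observe(); print(st['position'],np.degrees(np.arctan2(*R.from_quat(st['tool_rot']).as_matrix()[1::-1,0])),todelta(st,[0.395,-0.20,0.27]).round())
E
```

```text
[ 0.39181084 -0.20012904  0.26612723] -16.548059195243237 [ 3. -1. -4.]
```

>>> {"op": "send_rows", "data": {
  "moves": [
    {"x":0,"y":0,"z":0,"roll":-0.54,"claw":60},
    {"x":0,"y":0,"z":0,"roll":-0.54,"claw":60},
    {"x":0,"y":0,"z":0,"roll":-0.54,"claw":60},
    {"x":0,"y":0,"z":0,"roll":-0.54,"claw":60},
    {"x":0,"y":0,"z":0,"roll":-0.54,"claw":60},
    {"x":0,"y":0,"z":0,"roll":-0.54,"claw":60}
  ]
}}

```text
time: 6.52
position: [0.3928, -0.1994, 0.2661]
tool_rot: [0.992, 0.124, -0.001, -0.001]
contact_force: [-0.6, -0.5, 0.3]
width: 0.06
```

```bash
python3 - <<'E'
from h import *
im,C,st=shot('wrist','w5'); print(st['time'],st['position'],st['joint_positions'],st['dq'].round(3),st['width'])
print(st['position'],np.degrees(np.arctan2(*R.from_quat(st['tool_rot']).as_matrix()[1::-1,0])))
cv2.imwrite('pics/w5z.png',cv2.resize(im[:,:,::-1],None,fx=1.5,fy=1.5,interpolation=cv2.INTER_CUBIC))
E
```

```text
6.5167 [ 0.39284505 -0.19939232  0.26614458] [-7.23812708e-01  5.02458033e-02  1.75397400e+00 -1.29084264e-04
  1.33997581e+00 -9.72708011e-01] [ 0.001 -0.002 -0.005 -0.002  0.003  0.087] 0.06002277515874028
[ 0.39284505 -0.19939232  0.26614458] 14.262445292852131
```

View pics/w5z.png

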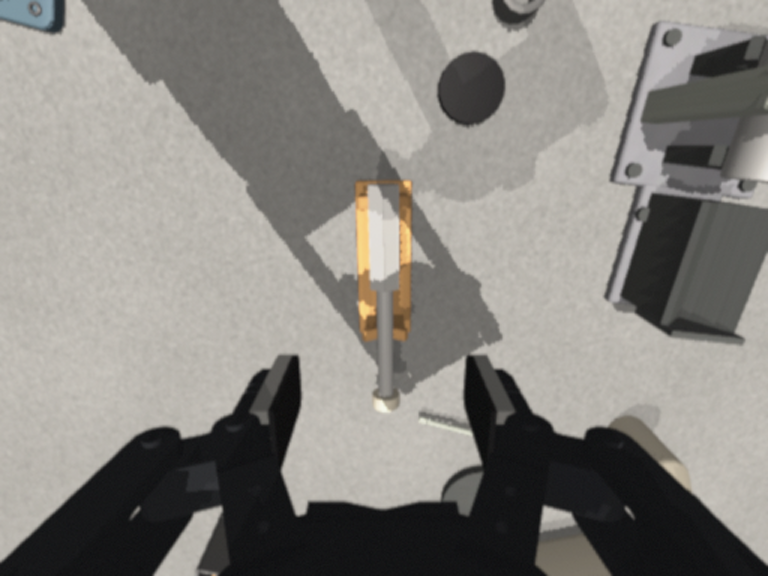

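```bash
python3 - <<'E'
from h import *
im=cv2.imread('pics/w5.png');cv2.imwrite('pics/w5c.png',cv2.resize(im[115:285,215:300],None,fx=3.5,fy=3.5,interpolation=cv2.INTER_CUBIC))
E
```

```text
(no output)
```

View pics/w5c.png

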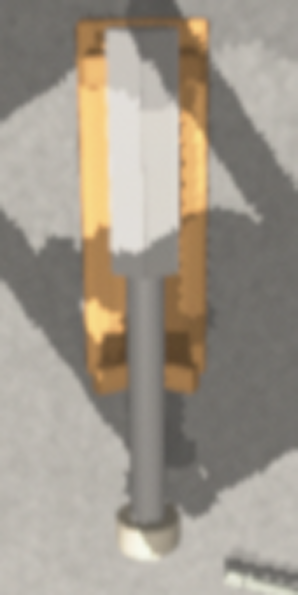

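```bash
python3 - <<'E'
from h import *
d=np.load('pics/w5.npz');C=(d['K'],d['T'])
f=lambda x,y,z:onplane(C,215+x/3.5-.4,115+y/3.5-.4,z)
j=f(146.5,275,.056); n=f(148.5,552,.054); tl=f(142.5,29,.057)
s0=f(146.5,290,.050);s1=f(148.5,500,.050)
for p in (j,n,tl,s0,s1): print(p.round(4))
print('tail-junc',np.linalg.norm(tl-j),'junc-nose',np.linalg.norm(n-j), 'nose-tail', np.linalg.norm(n-tl))
u=(n-tl);u[2]=0;u/=np.linalg.norm(u);print('ang',np.degrees(np.arctan2(u[1],u[0])))
u2=s1-s0;print(np.degrees(np.arctan2(u2[1],u2[0])))
print('origin from junc',j-.03*u,'from nose',n-.145*u,'from tail',tl+.055*u)
print('hexw',np.linalg.norm(f(107,60,.045)-f(178,60,.045)),np.linalg.norm(f(113,265,.045)-f(180,265,.045)))
# rest corners on z~0? 
E
```

```text
[ 0.4018 -0.2291  0.056 ]
[ 0.4311 -0.3398  0.054 ]
[ 0.3795 -0.1475  0.057 ]
[ 0.4038 -0.2366  0.05  ]
[ 0.426  -0.3198  0.05  ]
tail-junc 0.08454816088990287 junc-nose 0.11457879762657774 nose-tail 0.19912442630398203
ang -74.98562323265483
-75.07328033802867
origin from junc [ 0.39402451 -0.20011372  0.056     ] from nose [ 0.39351079 -0.19979657  0.054     ] from tail [ 0.39374347 -0.20066408  0.057     ]
hexw 0.02408849855867236 0.024267214138164447
```

>>> {"op": "send_rows", "data": {
  "moves": [
    {"x":1,"y":1,"z":40,"roll":-0.01,"claw":60},
    {"x":1,"y":1,"z":80,"roll":-0.01,"claw":60},
    {"x":1,"y":1,"z":120,"roll":-0.01,"claw":60},
    {"x":1,"y":1,"z":160,"roll":-0.01,"claw":50},
    {"x":1,"y":1,"z":160,"roll":-0.01,"claw":50},
    {"x":1,"y":1,"z":160,"roll":-0.01,"claw":50}
  ],
  "force": 100
}}

```text
time: 7.07
position: [0.3932, -0.1993, 0.106]
tool_rot: [0.992, 0.128, -0.002, -0.002]
contact_force: [-0.4, -0.4, 0.4]
width: 0.0498
```

```bash
python3 - <<'E'
from h import *
im,C,st=shot('wrist','w6'); print(st['time'],st['dq'].round(3),st['width'])
print(st['position'],np.degrees(np.arctan2(*R.from_quat(st['tool_rot']).as_matrix()[1::-1,0])),todelta(st,[.394,-.2,.048]))
cv2.imwrite('pics/w6z.png',cv2.resize(im[:,:,::-1],None,fx=1.5,fy=1.5,interpolation=cv2.INTER_CUBIC))
E
```

```text
7.0667 [ 0.002 -0.058 -0.075  0.001  0.017 -0.005] 0.049841364069090954
[ 0.39324683 -0.19928686  0.10597418] 14.68178124704926 [ 0.75469979  1.18349544 57.96646174]
```

View pics/w6z.png

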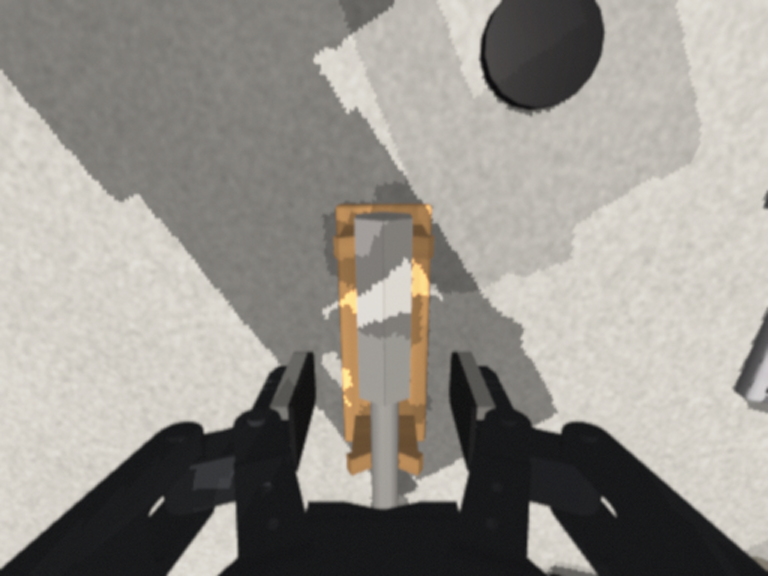

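>>> {"op": "send_rows", "data": {
  "moves": [
    {"x":0.7,"y":1,"z":30,"roll":-0.005,"claw":50},
    {"x":0.7,"y":1,"z":55,"roll":-0.005,"claw":50},
    {"x":0.7,"y":1,"z":57,"roll":-0.005,"claw":50},
    {"x":0.7,"y":1,"z":57,"roll":-0.005,"claw":32},
    {"x":0.7,"y":1,"z":57,"roll":-0.005,"claw":28},
    {"x":0.7,"y":1,"z":57,"roll":-0.005,"claw":15},
    {"x":0.7,"y":1,"z":57,"roll":-0.005,"claw":15},
    {"x":0.7,"y":1,"z":57,"roll":-0.005,"claw":15}
  ],
  "force": 100
}}

```text
time: 7.78
position: [0.395, -0.2029, 0.0531]
tool_rot: [0.991, 0.132, -0.001, 0.002]
contact_force: [-11.9, -5.0, 10.5]
width: 0.0218
```

```bash
python3 - <<'E'
from h import *
st=observe(); print(st['time'],st['dq'].round(3),st['width'],st['contact_force'],st['ft_torque'])
print(st['position'],np.degrees(np.arctan2(*R.from_quat(st['tool_rot']).as_matrix()[1::-1,0])))
E
```

```text
7.7833 [-0.001  0.     0.001  0.001 -0.003 -0.001] 0.02180902132029573 [-11.90212396  -4.95213157  10.45082284] [-0.77033414  1.88122542  0.12690745]
[ 0.39498361 -0.20291775  0.05310337] 15.132202614567305
```

>>> {"op": "send_rows", "data": {
  "moves": [
    {"x":0,"y":0,"z":-5,"roll":0,"claw":15},
    {"x":0,"y":0,"z":-15,"roll":0,"claw":15},
    {"x":0,"y":0,"z":-40,"roll":0,"claw":15},
    {"x":0,"y":0,"z":-70,"roll":0,"claw":15},
    {"x":0,"y":0,"z":-70,"roll":0,"claw":15},
    {"x":0,"y":0,"z":-70,"roll":0,"claw":15}
  ]
}}

```text
time: 8.28
position: [0.3975, -0.2026, 0.1236]
tool_rot: [0.991, 0.131, 0.002, 0.003]
contact_force: [0.0, 0.4, -2.4]
width: 0.0222
```

```bash
python3 - <<'E'
from h import *
im,C,st=shot('wrist','w7'); print(st['time'],st['dq'].round(3),st['width'],st['contact_force'],st['ft_torque'])
print(st['position'],np.degrees(np.arctan2(*R.from_quat(st['tool_rot']).as_matrix()[1::-1,0])),R.from_quat(st['tool_rot']).as_matrix().round(4))
cv2.imwrite('pics/w7z.png',cv2.resize(im[:,:,::-1],None,fx=1.5,fy=1.5,interpolation=cv2.INTER_CUBIC))
im,C,st=shot('side','s7')
cv2.imwrite('pics/s7z.png',cv2.resize(im[200:350,150:350,::-1],None,fx=3.5,fy=3.5,interpolation=cv2.INTER_CUBIC))
E
```

```text
8.2833 [-0.     0.041  0.052 -0.001 -0.019  0.   ] 0.022208752565756235 [ 0.04310856  0.38324847 -2.43064013] [-0.02395083  0.00433356  0.01803991]
[ 0.39749607 -0.20262932  0.12358702] 15.03132641841827 [[ 0.9658  0.2593  0.0057]
 [ 0.2593 -0.9658 -0.0047]
 [ 0.0042  0.006  -1.    ]]
```

View pics/w7z.png

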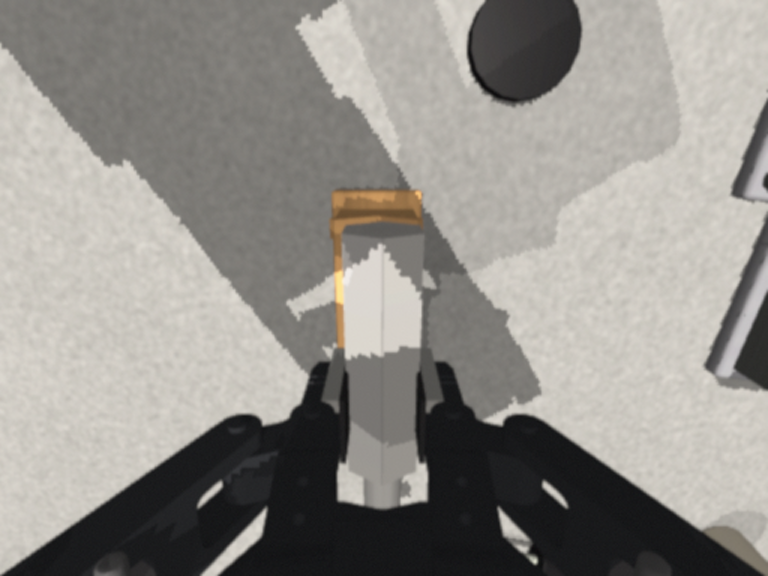

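View pics/s7z.png

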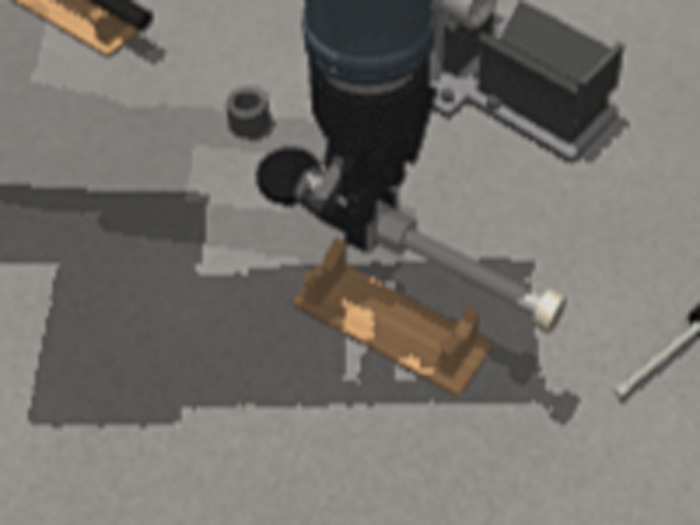

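```bash
python3 - <<'E'
from h import *
C=cam('top')
print('ball foot',onplane(C,172.5,156.5,0.0), 'ball',tri([(C,165.5,146.5),(cam('side'),225.5,124.5)]))
print('ebonite',onplane(C,158,239,.04),onplane(C,215,231,.04))
d=np.load('pics/w4.npz');W=(d['K'],d['T'])
print('foot from w4 right edge',onplane(W,88/1.5,128/1.5,.005), onplane(W,40/1.5,182/1.5,.005))
# nose in side/top at s7
E
```

```text
ball foot [0.700937   0.29539473 0.        ] ball [0.70117132 0.29490501 0.14415889]
ebonite [0.39454881 0.32286244 0.04      ] [0.42725257 0.12547988 0.04      ]
foot from w4 right edge [0.70101614 0.24439988 0.005     ] [0.64795302 0.29572482 0.005     ]
```

```bash
python3 - <<'E'
from h import *
st=observe(); print(todelta(st,[.40,-.15,.26]).round(),todelta(st,[.590,.195,.26]).round())
E
```

```text
[  17.  -48. -139.] [ 290. -332. -139.]
```

>>> {"op": "send_rows", "data": {
  "moves": [
    {"x":5,"y":-15,"z":-40,"roll":0,"claw":15},
    {"x":10,"y":-30,"z":-80,"roll":0,"claw":15},
    {"x":17,"y":-48,"z":-115,"roll":0.126,"claw":15},
    {"x":30,"y":-70,"z":-139,"roll":0.126,"claw":15},
    {"x":290,"y":-332,"z":-139,"roll":0.126,"claw":15},
    {"x":290,"y":-332,"z":-139,"roll":0.126,"claw":15},
    {"x":290,"y":-332,"z":-139,"roll":0.126,"claw":15},
    {"x":290,"y":-332,"z":-139,"roll":0.126,"claw":15},
    {"x":290,"y":-332,"z":-139,"roll":0.126,"claw":15},
    {"x":290,"y":-332,"z":-139,"roll":0.126,"claw":15}
  ]
}}

```text
time: 9.22
position: [0.5305, 0.0933, 0.2581]
tool_rot: [0.998, 0.068, -0.001, -0.0]
contact_force: [0.6, -0.9, -2.5]
width: 0.0221
```

```bash
python3 - <<'E'
from h import *
st=observe(); print(st['time'],st['position'],np.degrees(np.arctan2(*R.from_quat(st['tool_rot']).as_matrix()[1::-1,0])),todelta(st,[.590,.195,.26]).round(),st['width'])
E
```

```text
9.2167 [0.53051684 0.09331754 0.25809845] 7.816587196503893 [ 73. -93.  -2.] 0.02210404406540437
```

>>> {"op": "send_rows", "data": {
  "moves": [
    {"x":73,"y":-93,"z":0,"roll":0,"claw":15},
    {"x":73,"y":-93,"z":0,"roll":0,"claw":15},
    {"x":73,"y":-93,"z":0,"roll":0,"claw":15},
    {"x":73,"y":-93,"z":40,"roll":0,"claw":15},
    {"x":73,"y":-93,"z":80,"roll":0,"claw":15},
    {"x":73,"y":-93,"z":120,"roll":0,"claw":15},
    {"x":73,"y":-93,"z":160,"roll":0,"claw":15},
    {"x":73,"y":-93,"z":168,"roll":0,"claw":15},
    {"x":73,"y":-93,"z":168,"roll":0,"claw":15},
    {"x":73,"y":-93,"z":168,"roll":0,"claw":15}
  ]
}}

```text
time: 10.05
position: [0.5906, 0.1932, 0.0918]
tool_rot: [0.998, 0.068, -0.0, -0.0]
contact_force: [-0.0, -1.3, -0.8]
width: 0.0217
```

```bash
python3 - <<'E'
from h import *
for n in ('wrist','side','top'):
    im,C,st=shot(n,n+'8')
    if n=='wrist': cv2.imwrite('pics/w8z.png',cv2.resize(im[:,:,::-1],None,fx=1.5,fy=1.5,interpolation=cv2.INTER_CUBIC))
    if n=='side': cv2.imwrite('pics/s8z.png',cv2.resize(im[130:250,200:340,::-1],None,fx=5,fy=5,interpolation=cv2.INTER_CUBIC))
    if n=='top': cv2.imwrite('pics/t8z.png',cv2.resize(im[135:215,190:320,::-1],None,fx=6,fy=6,interpolation=cv2.INTER_CUBIC))
print(st['time'],st['position'],np.degrees(np.arctan2(*R.from_quat(st['tool_rot']).as_matrix()[1::-1,0])),R.from_quat(st['tool_rot']).as_matrix().round(4),st['width'],st['contact_force'])
E
```

```text
10.15 [0.59229892 0.19340782 0.09424094] 7.802564514671487 [[ 9.907e-01  1.358e-01  4.800e-03]
 [ 1.358e-01 -9.907e-01  7.000e-04]
 [ 4.900e-03 -0.000e+00 -1.000e+00]] 0.021904322617867688 [ 0.4251414  -0.56169185 -0.01583077]
```

View pics/w8z.png

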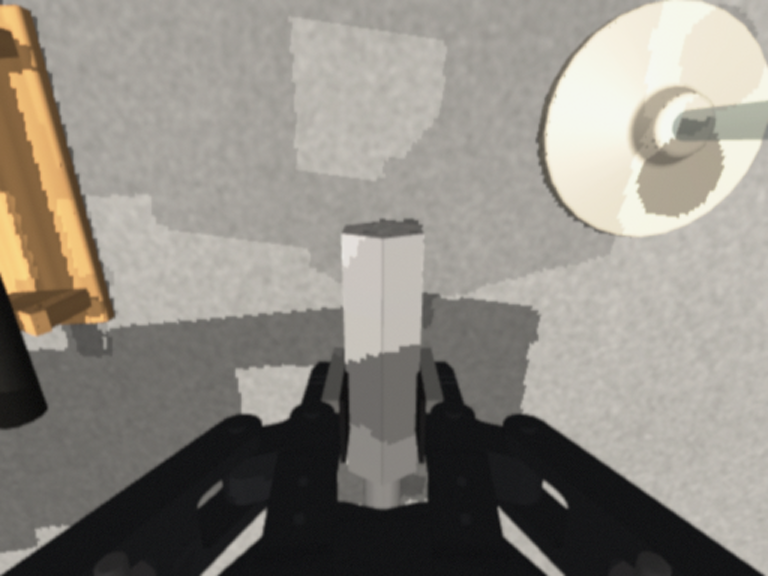

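View pics/s8z.png

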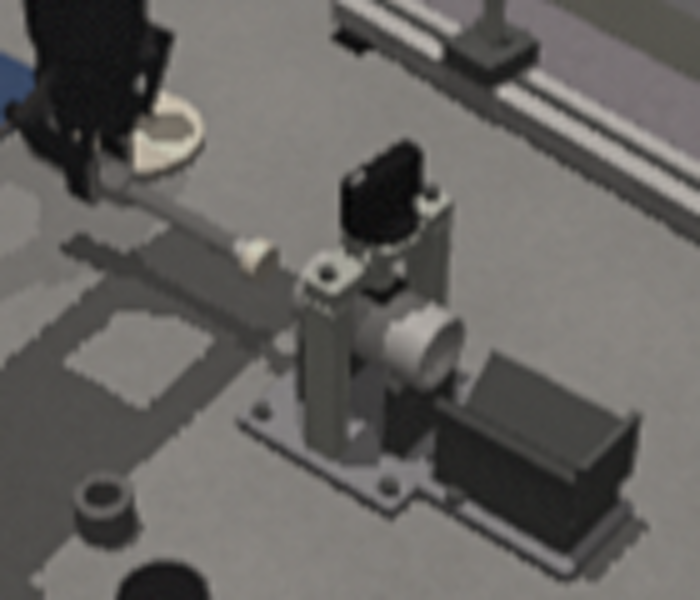

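View pics/t8z.png

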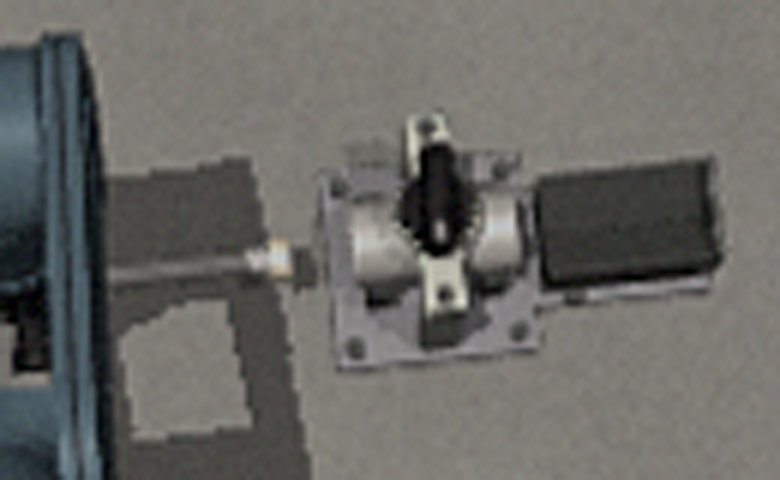

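```bash
cat > nose.py <<'E'
from h import *
def blob(fn,roi):
    d=np.load(f'pics/{fn}.npz');im=d['im'];u0,u1,v0,v1=roi
    c=cv2.cvtColor(im,cv2.COLOR_RGB2HSV)[v0:v1,u0:u1].astype(int)
    return d,c
E
python3 - <<'E'
from h import *
i=camera_info('wrist');K=i['camera_matrix'];T=i['tool_from_camera']
def ray(u,v):
    d=T[:3,:3]@np.linalg.solve(K,[u,v,1.]);return T[:3,3],d
# hex edge corners pairs: find tool z for which x width=24mm
for v,l,r in ((236,343,422.5),(300,342.5,423),(440,339,426)):
    o,d1=ray(l/1.5-.2,v/1.5-.2);_,d2=ray(r/1.5-.2,v/1.5-.2)
    # normalise to unit z
    a=d1/d1[2];b=d2/d2[2]; s=.024/(b[0]-a[0]); p=(o+a*s+o+b*s)/2; print(v,p*1000)
s=np.load('pics/side8.npz')['im'];t=np.load('pics/top8.npz')['im']
for im,(u0,u1,v0,v1) in ((s,(244,258,174,188)),(t,(228,246,172,186))):
    c=im[v0:v1,u0:u1].astype(int); m=(c[:,:,0]-c[:,:,2])
    print(m); 
E
```

```text
236 [ -0.68868227 -54.91848177   6.83122662]
300 [ -0.68525253 -37.11102469  -0.69348497]
440 [ -0.76045457  -3.67554459 -21.62497253]
[[ 6  7  7  8  6  8  6  7  7  8  7  7  7  6]
 [ 6  7  8  8  8  8  7  7  7  8  8  8  8  7]
 [ 6  7  7  7  8  7  6  7  8  6  6  6  7  7]
 [ 4  6  6  6  8  6  8 13 14  9  7  7  7  7]
 [ 5  4  6  8  9 11 10 19 22 20 13  7  6  7]
 [ 4  5  6  8 10 19 16 18 20 23 15  8  7  7]
 [ 4  4  5  7 13 24 25 20 15 14 11  8  8  7]
 [ 4  4  4  6 16 26 27 23 12 10 10  9  7  7]
 [ 5  4  4  7 17 23 24 20 11 10 11  8  7  8]
 [ 5  3  4  6 16 20 20 14 10 10 11  7  5  7]
 [ 4  3  3  4 11 13 15 10 11 11  8  4  4  4]
 [ 4  5  3  4  5  9 11 11 11  9  6  3  3  4]
 [ 5  3  4  4  3  5  6  8  8  5  4  3  3  4]
 [ 3  3  4  5  3  4  5  4  5  4  4  3  4  3]]
[[ 4  6  3  4  3  4  8  7 11  8  8 11 10  9  7  3 -1  4]
 [ 2  5  8  3  4  5 10  6  8  6  8  9  6  7  9  6 -1  3]
 [ 6  3  8  1  5  6  7 17 21 19  5  7  8  9  8  7 -1  0]
 [ 7  4  1  4  2  4 14 34 35 31 10  8 11  6  7  8  3 -2]
 [ 9  3  6  9  4  4 15 23 21 20 14  5  8  6  7  7  3  0]
 [ 5  6  6 13 11 10  8  1 -4 -5  4  3  4  9  6  8  5  0]
 [10  4  7  8  4 10  6  4  0 -4  5  5  5  9  4  5  4  3]
 [ 3  7  6  4  7  5 11 20 29 28 19  3  5  2  7  8  5  1]
 [ 3  4  1  7  3  5  9 29 31 34 23  3  3  2  4  8  1  0]
 [ 8  6  3  3  2 -1  7 18 15 16 12  5  5  7  8  7  4 -2]
 [ 1  4  3  1  4  5  1  8 10  8  8  5  6  2  5  6  2  0]
 [ 5  4  5  4  3  6  4  6  6  5  9  8  8 11  7  8 10 -1]
 [ 1  7  6  6  5  6  1  6  7 10 12  7 10  9  5  7  7  3]
 [ 6  4  8  5  6  6  3  4  5  8  8  8  9  5  9 10  8  3]]
```

```bash
cat > nose.py <<'E'
from h import *
def nose(ns,nt,rs,rt,thr=(9,150)):
    out=[]
    for fn,(u0,u1,v0,v1),n in ((ns,rs,'side'),(nt,rt,'top')):
        im=np.load(f'pics/{fn}.npz')['im'][v0:v1,u0:u1].astype(int)
        g=im.sum(2)/3; m=(g>np.median(g)+25).astype(np.uint8)
        k,lab,stt,cen=cv2.connectedComponentsWithStats(m); 
        j=1+np.argmax(stt[1:,4]); out.append((cam(n),u0+cen[j][0],v0+cen[j][1])); print(n,stt[j],out[-1][1:])
    p=tri(out); print('tri',p,[ (proj(c,p)-np.array([u,v])).round(2) for c,u,v in out]); return p
E
python3 - <<'E'
from h import *
s=np.load('pics/side8.npz')['im'];t=np.load('pics/top8.npz')['im']
for im,(u0,u1,v0,v1) in ((s,(238,260,170,190)),(t,(222,246,170,188))):
    print(im[v0:v1,u0:u1].astype(int).sum(2)//3)
p=tri([(cam('side'),250.7,181.2),(cam('top'),236.2,177.7)]);print(p,proj(cam('side'),p),proj(cam('top'),p))
st=observe();print(R.from_quat(st['tool_rot']).as_matrix().T@(p-st['position'])*1000, st['position'])
E
```

```text
[[131 130 131 128 128 127 126 127 126 126 125 127 128 129 128 128 126 128
  128 127 126 125]
 [124 129 130 129 128 127 127 126 126 126 127 127 126 127 127 127 127 128
  127 126 126 126]
 [110 116 121 129 128 128 127 126 127 127 127 126 125 126 127 127 127 129
  128 126 126 127]
 [ 97 100 106 120 128 128 129 127 127 127 127 127 126 126 127 127 127 129
  128 128 128 128]
 [ 95  98  98 105 116 121 129 129 128 127 128 128 128 127 126 128 126 127
  127 129 129 128]
 [ 88  93  96  97 100 104 118 125 128 126 127 127 127 126 126 128 128 127
  127 128 128 127]
 [ 75  82  90  94  96  98 103 110 115 119 126 125 126 125 126 126 127 128
  126 126 127 128]
 [ 72  74  80  84  90  95  96  97 102 119 134 125 129 141 139 130 129 127
  126 127 127 127]
 [ 77  75  74  71  76  86  90  94 107 146 154 150 165 174 171 152 136 128
  129 128 127 128]
 [ 78  78  76  69  62  70  78  86 109 157 164 176 191 193 186 151 116 112
  127 127 127 127]
 [ 77  77  77  75  68  68  67  72  94 134 152 175 187 187 163 107  75  90
  128 128 125 126]
 [ 78  78  78  79  77  77  74  71  77 100 135 164 175 165 112  74  68  87
  1
[... 2046 characters left out ...]

   64  61  76 119  99 118]
 [ 75  73  71  73  66  68  68  70  62  63  67  68  70  74 106 132 117  69
  115 107 113 127 117 124]
 [ 65  66  68  63  65  68  70  72  72  72  75  70  69  68  78 128 121 114
  131 121 123 125 123 113]
 [117 109 114 114 119 112  66  70  68  69  70  73  69  66  87 131 122 122
  126 118 119 122 123 101]
 [129 128 129 125 132 120  64  70  69  72  71  72  72  70  84 130 120 120
  125 121 125 125 124  98]
 [128 122 123 125 131 118  64  68  67  68  74  68  71  68  68  95 126 122
  125 123 121 126 118  93]]
[0.60854789 0.05601173 0.09060967] [251.02043595 181.12974433] [236.03462224 177.94132814]
[ -2.62712113 138.3203384    3.87638295] [0.59235922 0.19340604 0.09450525]
```

```bash
python3 - <<'E'
from h import *
im=cv2.imread('pics/wrist8.png');cv2.imwrite('pics/w8c.png',cv2.resize(im[135:345,210:300],None,fx=8,fy=2.8,interpolation=cv2.INTER_CUBIC)); cv2.imwrite('pics/w8d.png',cv2.resize(im[140:240,215:295],None,fx=7,fy=5.9,interpolation=cv2.INTER_CUBIC))
E
```

```text
(no output)
```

View pics/w8d.png

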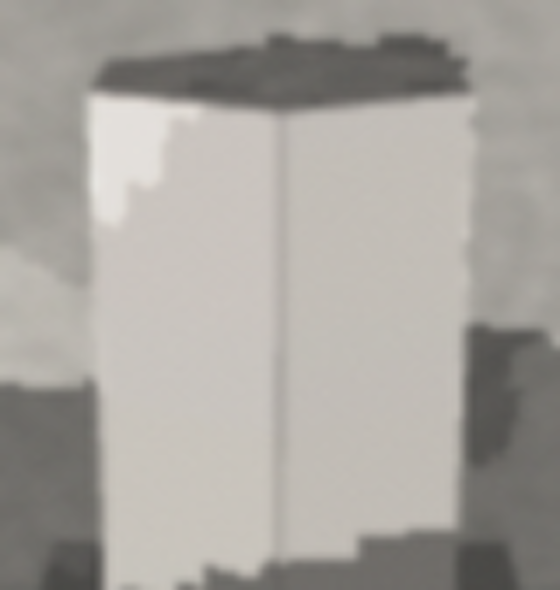

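```bash
python3 - <<'E'
from h import *
i=camera_info('wrist');K=i['camera_matrix'];T=i['tool_from_camera'];o=T[:3,3]
U=lambda x:215+(x+.5)/7-.5
V=lambda y:140+(y+.5)/5.9-.5
def ray(x,y):
    d=T[:3,:3]@np.linalg.solve(K,[U(x),V(y),1.]);return d/d[2]
for y,l,r in ((95,88,474),(300,95,466),(530,101,458)):
    a=ray(l,y);b=ray(r,y); s=.024/(b[0]-a[0]); p=o+(a+b)/2*s; print(y,'corner',p*1000)
# ridge vertex at tail
a=ray(280,110)
for zz in (-.004,-.002,0,.002,.004): print('ridge tail', (o+a*(zz-o[2]))*1000)
a=ray(88,95);b=ray(474,95)
for zz in (0,.002,.004,.006): print('corner tail', (o+(a+b)/2*(zz-o[2]))*1000)
E
```

```text
95 corner [ -0.80889898 -56.51828021   2.11774484]
300 corner [ -0.83003839 -40.59285612   2.12528883]
530 corner [ -0.88614657 -21.59165184   1.17039309]
ridge tail [ -0.8750248  -56.66748182  -4.        ]
ridge tail [ -0.8737097  -56.25154347  -2.        ]
ridge tail [ -0.87239459 -55.83560511   0.        ]
ridge tail [ -0.87107949 -55.41966676   2.        ]
ridge tail [ -0.86976438 -55.0037284    4.        ]
corner tail [ -0.81137272 -56.9391528    0.        ]
corner tail [ -0.80903652 -56.54168037   2.        ]
corner tail [ -0.80670032 -56.14420794   4.        ]
corner tail [ -0.80436412 -55.74673552   6.        ]
```

```bash
python3 - <<'E'
from h import *
S=cam('side');Tp=cam('top')
u=np.array([.1357,-.9907,0]);c=np.array([.626,-.032,0])
for nm,p in (('out',c+.048*u+[0,0,.085]),('in',c-.048*u+[0,0,.085]),('bridge mid',c+[0,0,.15]),('scr1',[0.578,-.0388,.15]),('scr2',[.6738,-.0257,.15])):
    a=proj(S,p);b=proj(Tp,p); print(nm,'s8z',((a-[200,130])*5+2).round(1),'t8z',((b-[190,135])*6+2.5).round(1))
E
python3 - <<'E'
import cv2
im=cv2.imread('pics/side8.png');cv2.imwrite('pics/s8d.png',cv2.resize(im[160:220,235:300],None,fx=10,fy=10,interpolation=cv2.INTER_CUBIC))
E
```

```text
out s8z [440.6 357.1] t8z [513.4 227.6]
in s8z [314.5 288.4] t8z [349.2 245.3]
bridge mid s8z [379.1 238.4] t8z [434.9 212.7]
scr1 s8z [326.2 280.9] t8z [445.4 297.7]
scr2 s8z [429.9 198.5] t8z [425.4 129. ]
```

View pics/s8d.png

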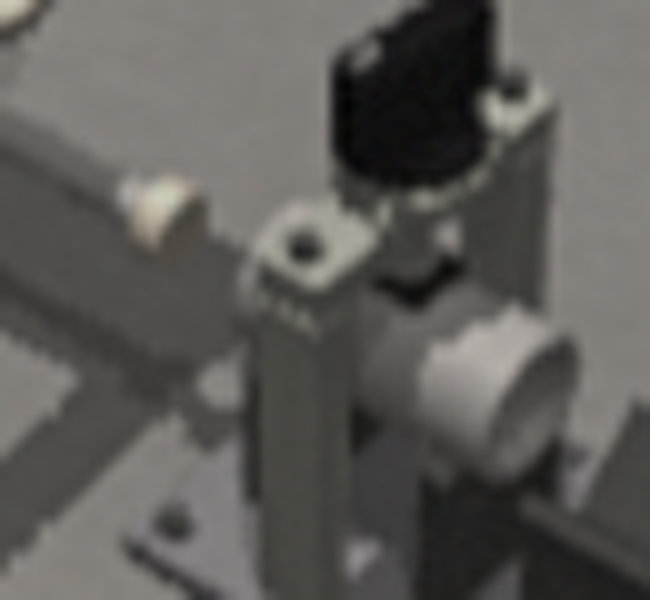

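>>> {"op": "send_rows", "data": {
  "moves": [
    {"x":4,"y":0,"z":7,"roll":0,"claw":15},
    {"x":4,"y":15,"z":7,"roll":0,"claw":15},
    {"x":4,"y":28,"z":7,"roll":0,"claw":15},
    {"x":4,"y":28,"z":7,"roll":0,"claw":15},
    {"x":4,"y":28,"z":7,"roll":0,"claw":15}
  ]
}}

```text
time: 10.62
position: [0.5985, 0.1646, 0.0848]
tool_rot: [0.998, 0.067, 0.0, -0.0]
contact_force: [-0.2, 0.7, -0.9]
width: 0.0221
```

```bash
python3 - <<'E'
from h import *
for n in ('side','top'):
    im,C,st=shot(n,n+'9')
    if n=='side': cv2.imwrite('pics/s9z.png',cv2.resize(im[165:225,235:300,::-1],None,fx=10,fy=10,interpolation=cv2.INTER_CUBIC))
    if n=='top': cv2.imwrite('pics/t9z.png',cv2.resize(im[150:200,220:290,::-1],None,fx=10,fy=10,interpolation=cv2.INTER_CUBIC))
print(st['time'],st['position'],np.degrees(np.arctan2(*R.from_quat(st['tool_rot']).as_matrix()[1::-1,0])),st['width'],st['contact_force'],st['dq'].round(3))
u=np.array([.1357,-.9907]);n=np.array([.9907,.1357]);d=st['position'][:2]-[.626,-.032];print('s',d@u,'lat',d@n)
E
```

```text
10.6667 [0.59830436 0.16520222 0.0847108 ] 7.711504171183944 0.022042108741289708 [ 0.40616356  0.63871846 -2.20714335] [ 0.016  0.001  0.001  0.002 -0.     0.001]
s -0.1991265356858565 lat -0.0006777343454113388
```

View pics/t9z.png

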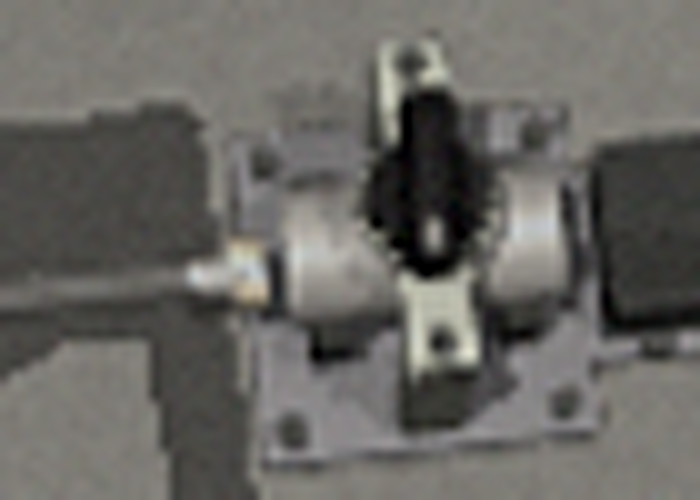

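View pics/s9z.png

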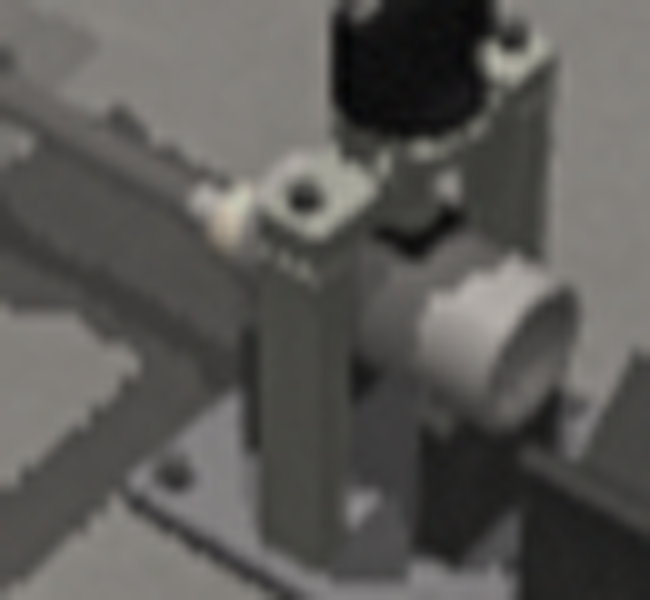

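```bash
python3 - <<'E'
from h import *
t=np.load('pics/top9.npz')['im'].astype(int)
print('cols 240..256, rows 164..186'); 
for v in range(164,188): print(v,t[v,236:258].sum(1)//3)
E
```

```text
cols 240..256, rows 164..186
164 [ 69  72  71  72 102 125 107 124 123 104 103 121 115 113 112 114 118 117
 112 114  87  46]
165 [ 70  66  70  65  80 126 116 128 124  76  81  92 116 111 113 111 112 117
 113 119 112  83]
166 [ 73  69  68  68  80 124 123 113 128  68  65  74 100 116 114 115 114 117
 116 116  92  50]
167 [ 73  70  71  65  78 130 116 100 133  68  53  82 109  98  89  87  75  86
 100 110 114  24]
168 [ 71  74  71  68  80 130 120  97 136 116 118 103  95  69  74  86  83  87
 103 106  72  24]
169 [ 69  72  70  69  78 133 119  91 138 134 120 114 115 109 116 120 107 111
 121 116  64  31]
170 [ 74  79  71  70  85 137 119  74 123 116 112 114 127 140 144 138 126 124
 126 103  56  29]
171 [ 74  71  74  69  76 100 109  83 114 111 110 113 127 153 155 150 127 130
 131  96  66  14]
172 [ 67  71  68  71  74  76 102  85 118 115 114 114 142 164 160 161 153 138
 142 145 126   7]
173 [ 69  69  76  65  66  76 107  92 102 105 105 114 145 177 171 176 170 148
 154 150 117 122]
174 [ 73  67  71  69  61  72 119 156 149 143 126 111 126 189 183 184 183 156
 164 165 146 110]
175 [ 62  61  56  65  71  
[... 485 characters left out ...]
  86  87  81  46  72 132 117 116 114 116
 115 110  98  92]
181 [73 75 68 50 50 55 71 94 79 88 42 49 58 92 96 93 87 85 81 68 62 60]
182 [ 70  74  71  70  63  64  88 126  98 115 100 105 101  84  61  51  61  55
  53  49  54  52]
183 [ 71  72  69  70  70  71  75  98 120 123 136 131 118 113  97  32  58  55
  56  51  55  68]
184 [ 68  72  74  75  71  71  66  86 131 117 134 120 116 125 115  22  49  44
  43  49  69 113]
185 [ 72  71  71  70  71  64  68  83 126 103 140 125 116 118 107   1  17  15
  20  48  68 120]
186 [ 67  71  66  72  72  75  70  84 127 105 139 131 127 128 126  67  57  81
  88 104 108 121]
187 [ 69  69  76  71  69  71  71  80 124  99 145 135 133 135 137 107 106 117
 113 121 117 118]
```

```bash
python3 - <<'E'
from h import *
t=np.load('pics/top9.npz')['im'].astype(int)
print(np.arange(266,282))
for v in range(160,188): print(v,t[v,266:282].sum(1)//3)
C=cam('top')
c=np.array([.626,-.032,.085]);u=np.array([.1357,-.9907,0]);n=np.array([.9907,.1357,0])
for s in (-.044,-.040,.036,.044):
    for l in (-.0245,0,.0245): print(s,l,proj(C,c+s*u+l*n).round(2))
st=observe();print(st['position'])
E
```

```text
[266 267 268 269 270 271 272 273 274 275 276 277 278 279 280 281]
160 [ 99  90  92 107 112  97 105 112 118 114 106 126 124 122 127 126]
161 [ 77  69  79 126 128 122 123  97 122 119  85 129 127 130 125 126]
162 [ 83  72  87 134 131 128  87  78  87  90  91 130 131 132 128 130]
163 [ 73  73  87 138 132 122  64  67  77 107 110 127 132 129 134 133]
164 [ 48  78  93 143 135 125  65  57  86 132 128 128 130 105  83  79]
165 [ 25  57  68  92  87  88  86  97 105 132 118 132 116  80  51  45]
166 [ 22  35  45  64  78  84  94 105 110 110 106  95  82  58  56  57]
167 [ 18  33  38  75 121 115 116 115 120 119 115 103  97  36  52  59]
168 [ 13  37  39  74 110 144 138 137 140 130  80 119  92  28  51  60]
169 [ 19  32  52  98 104 150 148 143 153 146  40  81  85  24  50  60]
170 [ 24  35  45  80 103 162 159 157 165 165  54  66 105  15  48  62]
171 [ 11  27  77 138 120 185 178 177 183 178  45  64 116  17  56  62]
172 [ 14  25  62 130 123 196 193 190 195 186  74  60 112  32  50  61]
173 [  3  72 129 111 124 198 189 186 190 184  99  64 117  38  45  52]
174 [ 46  59 115 120 170 182 183 175 175 173 110  49  
[... 595 characters left out ...]
6  11  14   8  33  80 124 137 131 126 127  62  60]
184 [193 174  57  65  35  70  91  92 127 135 134 130 134 142 121 129]
185 [206 185  56  76  82 129 131 129 131 130 130 129 133 120 128 121]
186 [121 109  68  71  94 143 140 132 133 129 131 129 126  75  87  99]
187 [ 36  47  80  70  80 108 136 132 134 131 134 132 125  83 111 116]
-0.044 -0.0245 [249.71 182.22]
-0.044 0 [248.93 175.35]
-0.044 0.0245 [248.16 168.51]
-0.04 -0.0245 [250.86 182.1 ]
-0.04 0 [250.07 175.23]
-0.04 0.0245 [249.3  168.39]
0.036 -0.0245 [272.57 179.74]
0.036 0 [271.73 172.89]
0.036 0.0245 [270.9  166.07]
0.044 -0.0245 [274.85 179.49]
0.044 0 [274.01 172.64]
0.044 0.0245 [273.17 165.82]
[0.59817182 0.16562681 0.08466153]
```

>>> {"op": "send_rows", "data": {
  "moves": [
    {"x":2.5,"y":0,"z":-3,"roll":0,"claw":15},
    {"x":2.5,"y":0,"z":-3,"roll":0,"claw":15},
    {"x":2.5,"y":5,"z":-3,"roll":0,"claw":15},
    {"x":2.5,"y":10,"z":-3,"roll":0,"claw":15},
    {"x":2.5,"y":15,"z":-3,"roll":0,"claw":15},
    {"x":2.5,"y":18,"z":-3,"roll":0,"claw":15},
    {"x":2.5,"y":18,"z":-3,"roll":0,"claw":15}
  ]
}}

```text
time: 11.3
position: [0.603, 0.1475, 0.0873]
tool_rot: [0.998, 0.068, -0.0, 0.0]
contact_force: [0.4, 0.3, -1.0]
width: 0.0222
```

```bash
cat > stt.py <<'E'
from h import *
st=observe();u=np.array([.1357,-.9907]);n=np.array([.9907,.1357]);d=st['position'][:2]-[.626,-.032]
f=st['contact_force'];print('t',st['time'],'s %.1f lat %.1f z %.1f'%(d@u*1e3,d@n*1e3,st['position'][2]*1e3),'F axial %.1f lat %.1f z %.1f'%(f[:2]@u,f[:2]@n,f[2]),st['ft_torque'].round(2),'w',st['width'].round(4),'ang',np.degrees(np.arctan2(*R.from_quat(st['tool_rot']).as_matrix()[1::-1,0])).round(2))
E
python3 stt.py; python3 - <<'E'
from h import *
for n in ('side','top'):
    im,C,st=shot(n,n+'10')
    if n=='side': cv2.imwrite('pics/s10z.png',cv2.resize(im[150:225,225:300,::-1],None,fx=8,fy=8,interpolation=cv2.INTER_CUBIC))
    if n=='top': cv2.imwrite('pics/t10z.png',cv2.resize(im[150:200,220:290,::-1],None,fx=10,fy=10,interpolation=cv2.INTER_CUBIC))
E
```

```text
Traceback (most recent call last):
  File "stt.py", line 3, in <module>
    f=st['contact_force'];print('t',st['time'],'s %.1f lat %.1f z %.1f'%(d@u*1e3,d@n*1e3,st['position'][2]*1e3),'F axial %.1f lat %.1f z %.1f'%(f[:2]@u,f[:2]@n,f[2]),st['ft_torque'].round(2),'w',st['width'].round(4),'ang',np.degrees(np.arctan2(*R.from_quat(st['tool_rot']).as_matrix()[1::-1,0])).round(2))
                                                                                                                                                                                                   ^^^^^^^^^^^^^^^^^
AttributeError: 'float' object has no attribute 'round'
```

View pics/t10z.png

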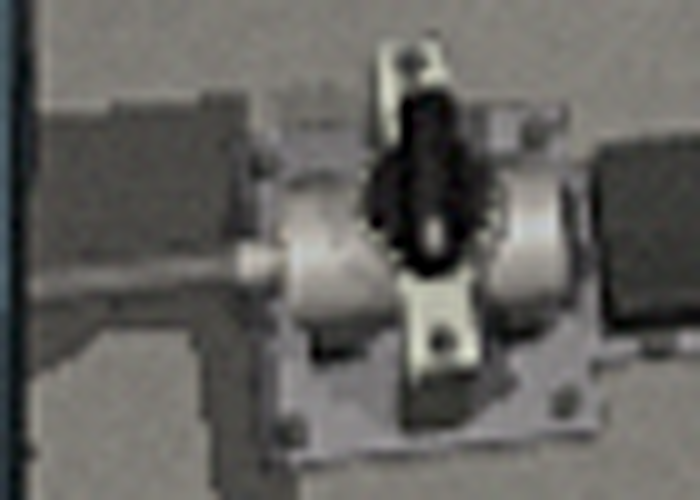

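View pics/s10z.png

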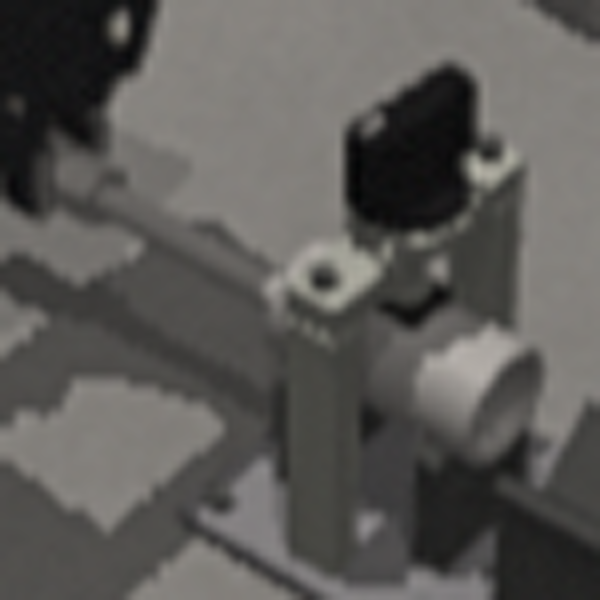

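```bash
sed -i "s/st\['width'\].round(4)/round(float(st['width']),4)/; s/\[1::-1,0\])).round(2)/[1::-1,0]))/" stt.py; python3 stt.py
```

```text
t 11.4 s -181.6 lat 1.6 z 87.3 F axial 0.4 lat 0.4 z -2.0 [ 0.03 -0.05  0.01] w 0.0213 ang 7.769890766173584
```

>>> {"op": "send_rows", "data": {
  "moves": [
    {"x":0,"y":4,"z":0,"roll":0,"claw":15},
    {"x":0,"y":8,"z":0,"roll":0,"claw":15},
    {"x":0,"y":12,"z":0,"roll":0,"claw":15},
    {"x":0,"y":16,"z":0,"roll":0,"claw":15},
    {"x":0,"y":20,"z":0,"roll":0,"claw":15},
    {"x":0,"y":24,"z":0,"roll":0,"claw":15}
  ]
}}

```text
time: 11.9
position: [0.6053, 0.128, 0.0873]
tool_rot: [0.998, 0.068, -0.0, -0.003]
contact_force: [-1.7, 13.7, -1.8]
width: 0.0219
```

```bash
python3 stt.py
```

```text
t 11.9 s -161.3 lat 1.2 z 87.3 F axial -13.8 lat 0.2 z -1.8 [2.03 0.31 0.01] w 0.0219 ang 7.818074682144262
```

>>> {"op": "send_rows", "data": {
  "moves": [
    {"x":0,"y":4,"z":0,"roll":0,"claw":15},
    {"x":0,"y":8,"z":0,"roll":0,"claw":15},
    {"x":0,"y":12,"z":0,"roll":0,"claw":15},
    {"x":0,"y":16,"z":0,"roll":0,"claw":15},
    {"x":0,"y":20,"z":0,"roll":0,"claw":15}
  ]
}}

```text
time: 12.32
position: [0.6079, 0.1083, 0.0872]
tool_rot: [0.998, 0.068, -0.001, -0.003]
contact_force: [-1.4, 14.1, -1.0]
width: 0.0218
```

```bash
python3 stt.py; python3 - <<'E'
from h import *
for n in ('side','top'):
    im,C,st=shot(n,n+'11')
    if n=='side': cv2.imwrite('pics/s11z.png',cv2.resize(im[150:225,225:330,::-1],None,fx=7,fy=7,interpolation=cv2.INTER_CUBIC))
    if n=='top': cv2.imwrite('pics/t11z.png',cv2.resize(im[150:200,220:300,::-1],None,fx=9,fy=9,interpolation=cv2.INTER_CUBIC))
E
```

```text
t 12.3167 s -141.4 lat 1.1 z 87.2 F axial -14.2 lat 0.6 z -1.0 [ 2.02  0.27 -0.02] w 0.0218 ang 7.825707192160047
```

View pics/s11z.png

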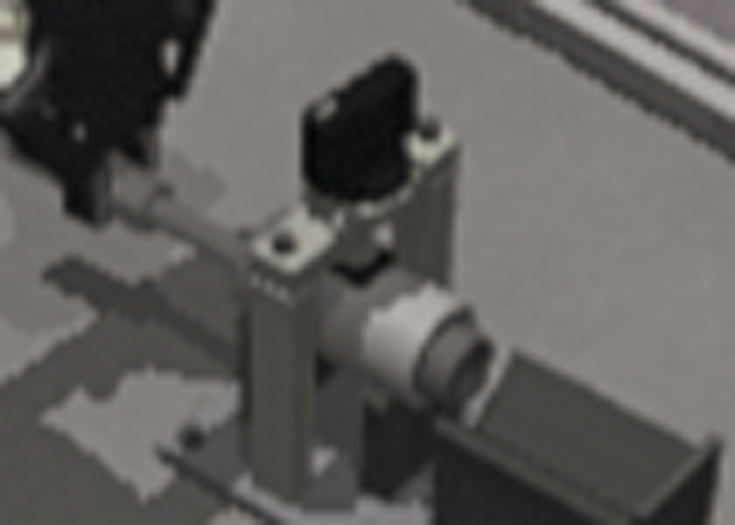

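View pics/t11z.png

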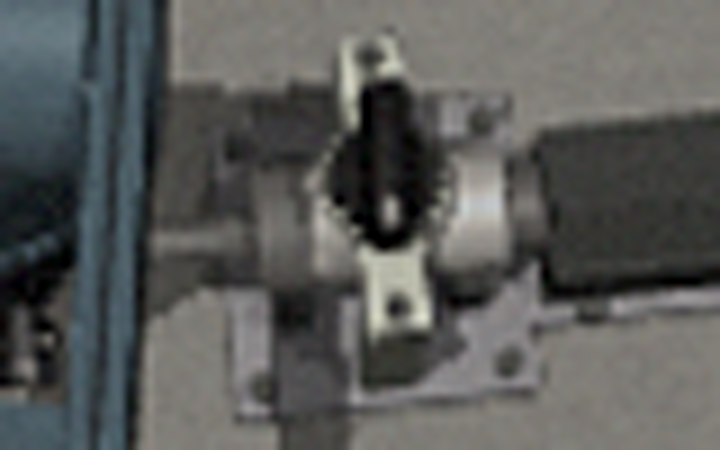

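>>> {"op": "send_rows", "data": {
  "moves": [
    {"x":0,"y":4,"z":0,"roll":0,"claw":15},
    {"x":0,"y":8,"z":0,"roll":0,"claw":15},
    {"x":0,"y":12,"z":0,"roll":0,"claw":15},
    {"x":0,"y":16,"z":0,"roll":0,"claw":15},
    {"x":0,"y":20,"z":0,"roll":0,"claw":15},
    {"x":0,"y":24,"z":0,"roll":0,"claw":15},
    {"x":0,"y":28,"z":0,"roll":0,"claw":15}
  ]
}}

```text
time: 13.0
position: [0.612, 0.0792, 0.0873]
tool_rot: [0.998, 0.069, -0.0, -0.001]
contact_force: [0.3, 0.4, -0.5]
width: 0.022
```

```bash
python3 stt.py
```

```text
t 13.0 s -112.1 lat 1.2 z 87.3 F axial -0.3 lat 0.3 z -0.5 [ 0.15 -0.01 -0.01] w 0.022 ang 7.862732631271814
```

>>> {"op": "send_rows", "data": {
  "moves": [
    {"x":0,"y":4,"z":0,"roll":0,"claw":15},
    {"x":0,"y":8,"z":0,"roll":0,"claw":15},
    {"x":0,"y":12,"z":0,"roll":0,"claw":15},
    {"x":0,"y":16,"z":0,"roll":0,"claw":15},
    {"x":0,"y":16,"z":0,"roll":0,"claw":15}
  ]
}}

```text
time: 13.42
position: [0.6151, 0.06, 0.0874]
tool_rot: [0.998, 0.068, 0.0, 0.0]
contact_force: [0.2, 0.2, -1.7]
width: 0.022
```

```bash
python3 stt.py; python3 - <<'E'
from h import *
for n in ('side','top'):
    im,C,st=shot(n,n+'12')
    if n=='side': cv2.imwrite('pics/s12z.png',cv2.resize(im[150:225,225:330,::-1],None,fx=7,fy=7,interpolation=cv2.INTER_CUBIC))
    if n=='top': cv2.imwrite('pics/t12z.png',cv2.resize(im[150:200,220:320,::-1],None,fx=8,fy=8,interpolation=cv2.INTER_CUBIC))
E
```

```text
t 13.4167 s -92.6 lat 1.7 z 87.4 F axial -0.2 lat 0.2 z -1.7 [0.07 0.01 0.  ] w 0.022 ang 7.746107391819685
```

View pics/s12z.png

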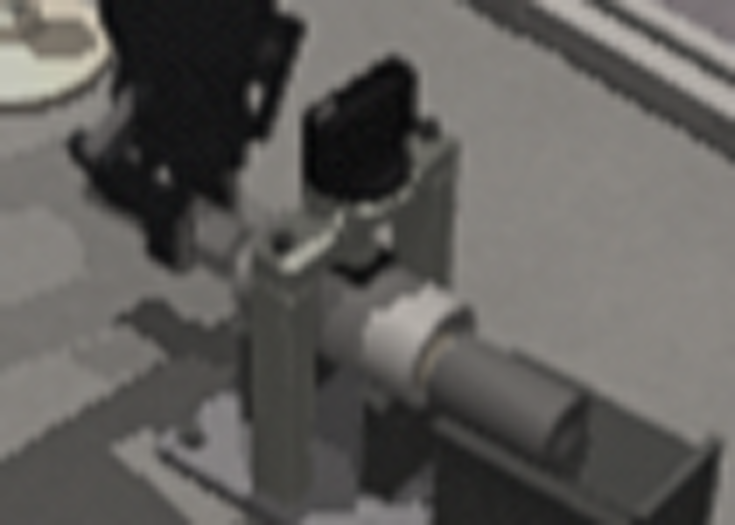

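View pics/t12z.png

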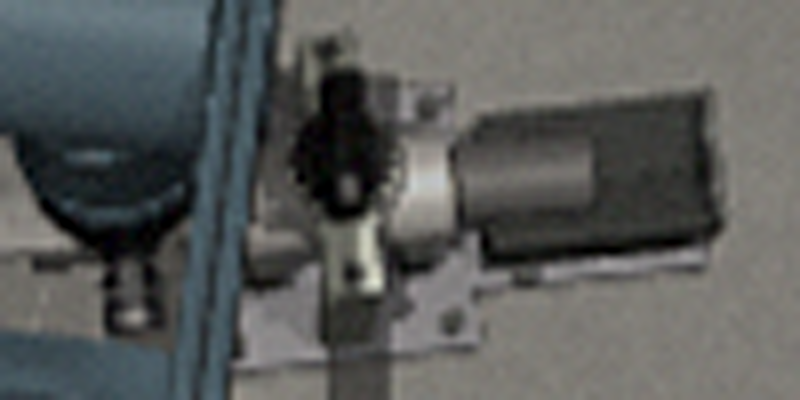

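>>> {"op": "send_rows", "data": {
  "moves": [
    {"x":0,"y":3,"z":0,"roll":0,"claw":15},
    {"x":0,"y":6,"z":0,"roll":0,"claw":15},
    {"x":0,"y":8,"z":0,"roll":0,"claw":15},
    {"x":0,"y":8,"z":0,"roll":0,"claw":15}
  ]
}}

```text
time: 13.85
position: [0.6161, 0.0529, 0.0874]
tool_rot: [0.998, 0.068, 0.0, 0.0]
contact_force: [0.4, 0.5, -2.6]
width: 0.0221
```

```bash
python3 stt.py; python3 - <<'E'
from h import *
for n in ('side','top'):
    im,C,st=shot(n,n+'13')
    if n=='side': cv2.imwrite('pics/s13z.png',cv2.resize(im[150:225,225:330,::-1],None,fx=7,fy=7,interpolation=cv2.INTER_CUBIC))
    if n=='top': cv2.imwrite('pics/t13z.png',cv2.resize(im[150:200,220:320,::-1],None,fx=8,fy=8,interpolation=cv2.INTER_CUBIC))
E
```

```text
t 13.85 s -85.4 lat 1.7 z 87.4 F axial -0.4 lat 0.5 z -2.6 [0.06 0.06 0.01] w 0.0221 ang 7.792163782932032
```

View pics/s13z.png

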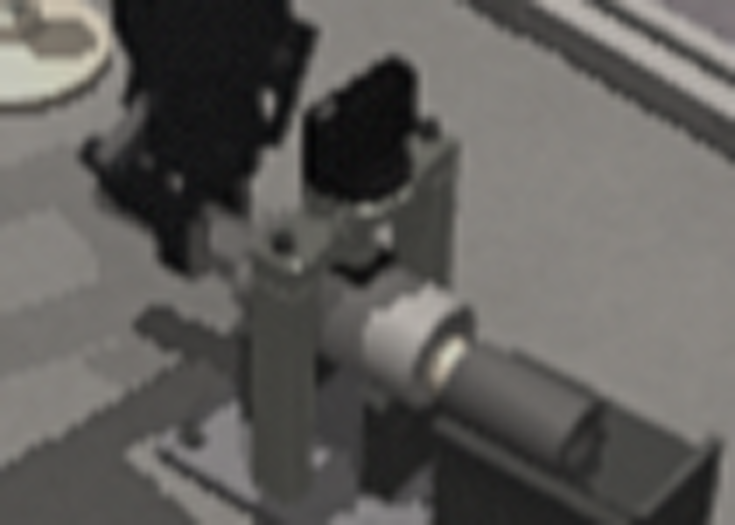

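View pics/t13z.png

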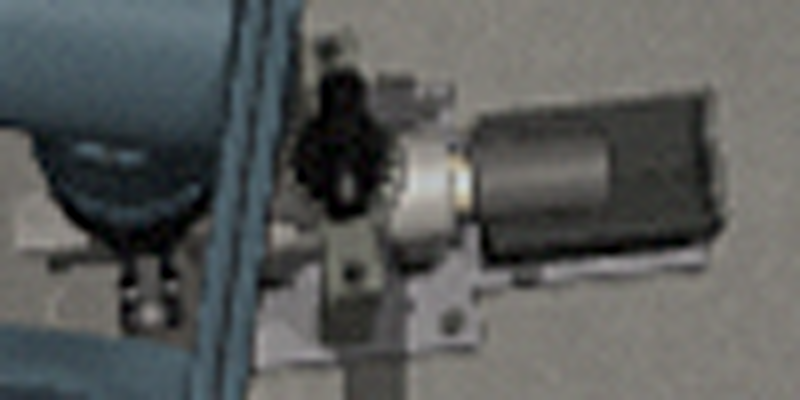

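>>> {"op": "send_rows", "data": {
  "moves": [
    {"x":0,"y":-5,"z":0,"roll":0,"claw":15},
    {"x":0,"y":-12,"z":0,"roll":0,"claw":15},
    {"x":0,"y":-20,"z":0,"roll":0,"claw":15},
    {"x":0,"y":-28,"z":0,"roll":0,"claw":15},
    {"x":0,"y":-36,"z":0,"roll":0,"claw":15},
    {"x":0,"y":-44,"z":0,"roll":0,"claw":15}
  ]
}}

```text
time: 14.45
position: [0.6098, 0.0982, 0.0874]
tool_rot: [0.998, 0.068, 0.0, -0.0]
contact_force: [0.0, 0.1, -1.2]
width: 0.0219
```

```bash
python3 stt.py
```

```text
t 14.45 s -131.2 lat 1.6 z 87.4 F axial -0.1 lat 0.0 z -1.2 [-0.02 -0.01 -0.05] w 0.0219 ang 7.84367210249724
```

>>> {"op": "send_rows", "data": {
  "moves": [
    {"x":0,"y":-15,"z":0,"roll":0,"claw":15},
    {"x":0,"y":-30,"z":0,"roll":0,"claw":15},
    {"x":0,"y":-45,"z":0,"roll":0,"claw":15},
    {"x":0,"y":-60,"z":0,"roll":0,"claw":15},
    {"x":0,"y":-75,"z":0,"roll":0,"claw":15},
    {"x":0,"y":-95,"z":0,"roll":0,"claw":15},
    {"x":0,"y":-95,"z":0,"roll":0,"claw":15}
  ]
}}

```text
time: 15.03
position: [0.5961, 0.1954, 0.0874]
tool_rot: [0.998, 0.069, -0.0, -0.001]
contact_force: [-0.1, -0.3, -1.8]
width: 0.0216
```

```bash
python3 stt.py; python3 - <<'E'
from h import *
for n in ('side','top'):
    im,C,st=shot(n,n+'14')
    if n=='side': cv2.imwrite('pics/s14z.png',cv2.resize(im[150:225,225:330,::-1],None,fx=7,fy=7,interpolation=cv2.INTER_CUBIC))
    if n=='top': cv2.imwrite('pics/t14z.png',cv2.resize(im[150:200,220:320,::-1],None,fx=8,fy=8,interpolation=cv2.INTER_CUBIC))
st=observe(); print(todelta(st,[.590,.19,.26]).round(),todelta(st,[.397,-.202,.26]).round())
E
```

```text
t 15.0333 s -229.4 lat 1.2 z 87.4 F axial 0.2 lat -0.1 z -1.8 [ 0.   -0.02  0.04] w 0.0216 ang 7.958396529324426
[  -7.    2. -173.] [-252.  363. -173.]
```

View pics/s14z.png

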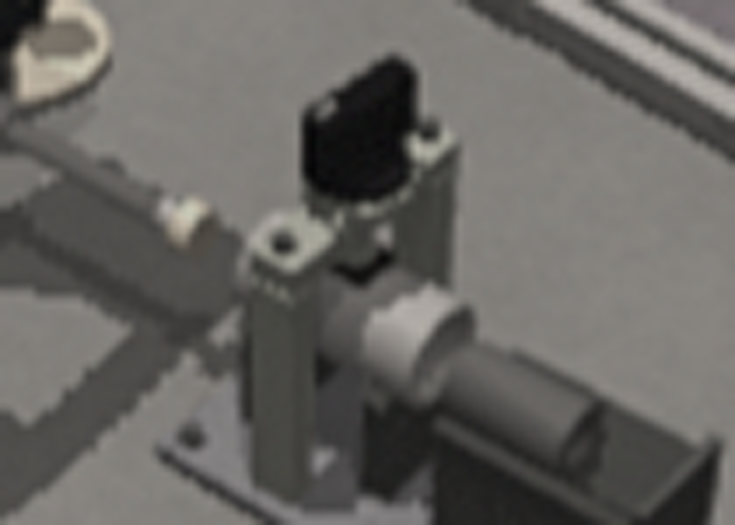

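View pics/t14z.png

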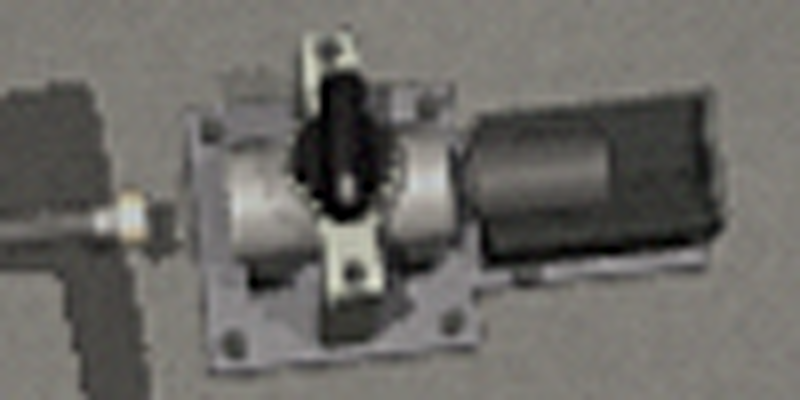

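>>> {"op": "send_rows", "data": {
  "moves": [
    {"x":0,"y":-3,"z":-40,"roll":0,"claw":15},
    {"x":-5,"y":-3,"z":-80,"roll":0,"claw":15},
    {"x":-10,"y":-3,"z":-120,"roll":0,"claw":15},
    {"x":-15,"y":-3,"z":-160,"roll":0,"claw":15},
    {"x":-20,"y":-3,"z":-173,"roll":0,"claw":15},
    {"x":-252,"y":363,"z":-173,"roll":-0.12,"claw":15},
    {"x":-252,"y":363,"z":-173,"roll":-0.12,"claw":15},
    {"x":-252,"y":363,"z":-173,"roll":-0.12,"claw":15},
    {"x":-252,"y":363,"z":-173,"roll":-0.12,"claw":15},
    {"x":-252,"y":363,"z":-173,"roll":-0.12,"claw":15}
  ]
}}

```text
time: 15.97
position: [0.4888, 0.0002, 0.2601]
tool_rot: [0.992, 0.128, -0.0, 0.0]
contact_force: [0.0, -0.6, -0.9]
width: 0.0222
```

```bash
python3 stt.py; python3 - <<'E'
from h import *
st=observe(); print(st['position'],todelta(st,[.3952,-.2010,.20]).round())
E
```

```text
t 15.9667 s -50.5 lat -131.5 z 260.1 F axial 0.6 lat -0.0 z -0.9 [ 0.    0.01 -0.02] w 0.0222 ang 14.685307367943478
[4.88822580e-01 1.60947610e-04 2.60076137e-01] [-142.  171.   60.]
```

>>> {"op": "send_rows", "data": {
  "moves": [
    {"x":-142,"y":171,"z":20,"roll":-0.005,"claw":15},
    {"x":-142,"y":171,"z":20,"roll":-0.005,"claw":15},
    {"x":-142,"y":171,"z":20,"roll":-0.005,"claw":15},
    {"x":-142,"y":171,"z":20,"roll":-0.005,"claw":15},
    {"x":-142,"y":171,"z":20,"roll":-0.005,"claw":15},
    {"x":-142,"y":171,"z":60,"roll":-0.005,"claw":15},
    {"x":-142,"y":171,"z":100,"roll":-0.005,"claw":15},
    {"x":-142,"y":171,"z":130,"roll":-0.005,"claw":15},
    {"x":-142,"y":171,"z":130,"roll":-0.005,"claw":15},
    {"x":-142,"y":171,"z":130,"roll":-0.005,"claw":15}
  ]
}}

```text
time: 16.8
position: [0.395, -0.1991, 0.1295]
tool_rot: [0.992, 0.13, -0.002, -0.002]
contact_force: [0.1, 0.1, -0.4]
width: 0.0217
```

```bash
python3 stt.py; python3 - <<'E'
from h import *
im,C,st=shot('wrist','w15'); print(st['position'],st['dq'].round(3),todelta(st,[.3952,-.2010,.053]).round(1), R.from_quat(st['tool_rot']).as_matrix()[2])
cv2.imwrite('pics/w15z.png',cv2.resize(im[:,:,::-1],None,fx=1.5,fy=1.5,interpolation=cv2.INTER_CUBIC))
im=cv2.imread('pics/w15.png');cv2.imwrite('pics/w15d.png',cv2.resize(im[140:240,215:295],None,fx=7,fy=5.9,interpolation=cv2.INTER_CUBIC))
im,C,st=shot('side','s15');cv2.imwrite('pics/s15z.png',cv2.resize(im[220:330,190:330,::-1],None,fx=5,fy=5,interpolation=cv2.INTER_CUBIC))
E
```

```text
t 16.8 s 134.2 lat -251.5 z 129.5 F axial -0.1 lat 0.1 z -0.4 [-0.01 -0.02  0.04] w 0.0217 ang 14.915481082942147
[ 0.39499259 -0.1990671   0.12946286] [ 0.015 -0.046 -0.069  0.     0.014 -0.002] [-0.1  2.2 76.5] [-0.00258658 -0.00356268 -0.99999031]
```

View pics/w15d.png

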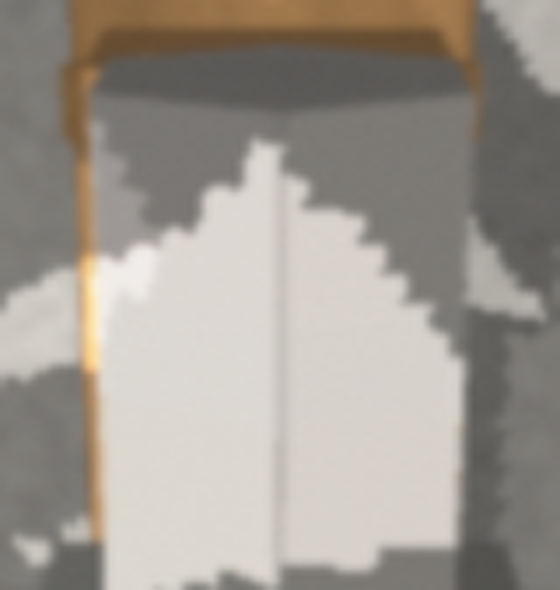

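View pics/w15z.png

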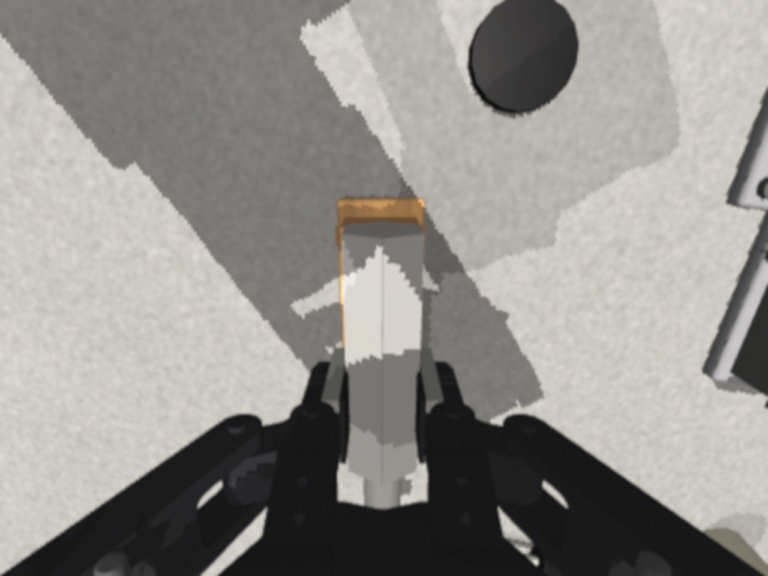

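View pics/s15z.png

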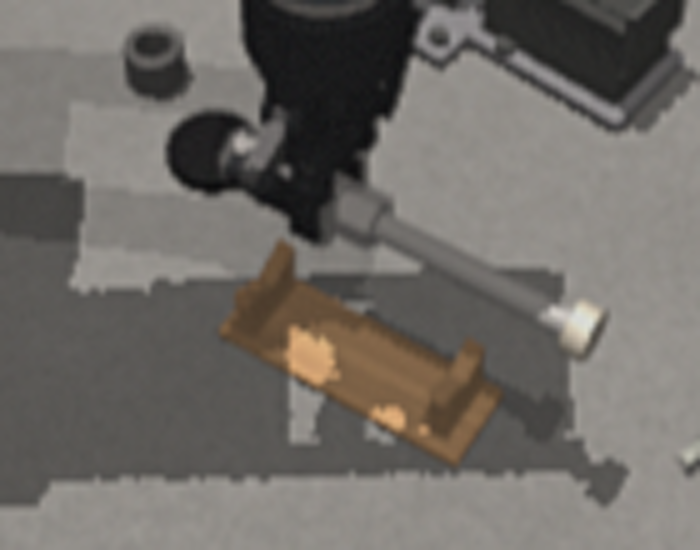

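```bash
python3 - <<'E'
from h import *
d=np.load('pics/w5.npz');A=(d['K'],d['T']);d=np.load('pics/w15.npz');B=(d['K'],d['T'])
im=cv2.imread('pics/w15.png');cv2.imwrite('pics/w15e.png',cv2.resize(im[120:170,205:305],None,fx=8,fy=8,interpolation=cv2.INTER_CUBIC))
im=cv2.imread('pics/w5.png');cv2.imwrite('pics/w5e.png',cv2.resize(im[110:160,205:305],None,fx=8,fy=8,interpolation=cv2.INTER_CUBIC))
E
```

```text
(no output)
```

View pics/w15e.png

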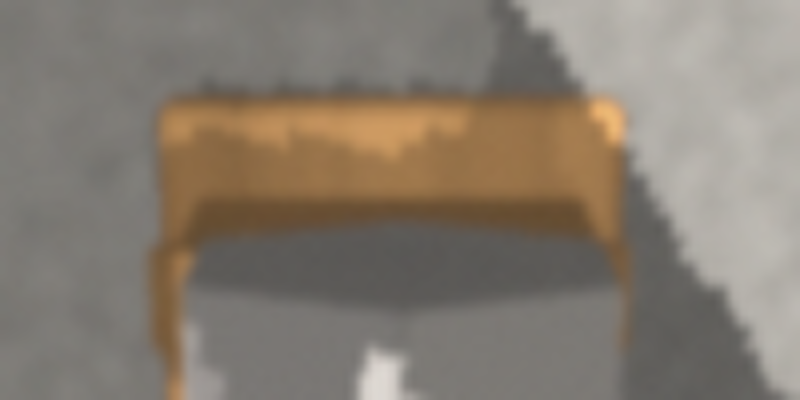

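View pics/w5e.png

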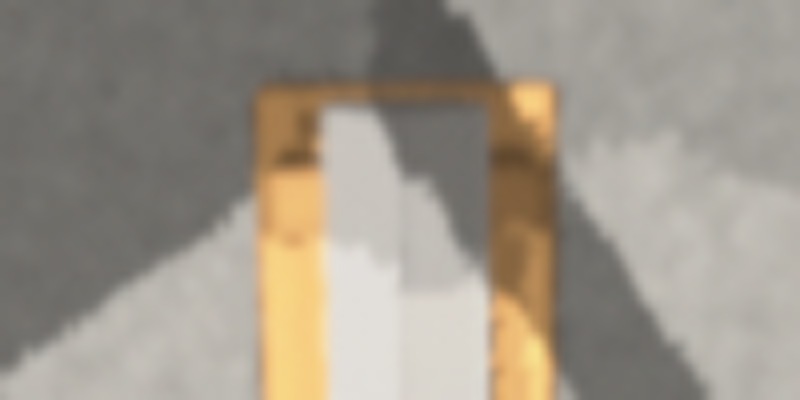

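```bash
python3 - <<'E'
from h import *
d=np.load('pics/w5.npz');A=(d['K'],d['T']);d=np.load('pics/w15.npz');B=(d['K'],d['T'])
def f(C,x,y,u0,v0,z): return onplane(C,u0+(x+.5)/8-.5,v0+(y+.5)/8-.5,z)
for z in (.006,.01,.012,.015):
    a,b=f(A,255,82,205,110,z),f(A,557,82,205,110,z); c,e=f(B,160,100,205,120,z),f(B,627,100,205,120,z)
    ang=lambda p,q:np.degrees(np.arctan2(*(q-p)[1::-1]))
    print(z,'w5 mid',((a+b)/2)[:2].round(4),np.linalg.norm(a-b).round(4),ang(a,b).round(1),'w15 mid',((c+e)/2)[:2].round(4),np.linalg.norm(c-e).round(4),ang(c,e).round(1))
E
```

```text
0.006 w5 mid [ 0.3796 -0.1478] 0.0493 14.3 w15 mid [ 0.3796 -0.1481] 0.0495 15.0
0.01 w5 mid [ 0.3796 -0.1475] 0.0488 14.3 w15 mid [ 0.3795 -0.1477] 0.0487 15.0
0.012 w5 mid [ 0.3795 -0.1474] 0.0485 14.3 w15 mid [ 0.3795 -0.1475] 0.0483 15.0
0.015 w5 mid [ 0.3795 -0.1472] 0.0482 14.3 w15 mid [ 0.3794 -0.1472] 0.0477 15.0
```

>>> {"op": "send_rows", "data": {
  "moves": [
    {"x":0,"y":2,"z":25,"roll":0,"claw":15},
    {"x":0,"y":2,"z":50,"roll":0,"claw":15},
    {"x":0,"y":2,"z":66,"roll":0,"claw":15},
    {"x":0,"y":2,"z":66,"roll":0,"claw":15},
    {"x":0,"y":2,"z":66,"roll":0,"claw":15}
  ]
}}

```text
time: 17.32
position: [0.3978, -0.2019, 0.0658]
tool_rot: [0.991, 0.131, 0.001, 0.001]
contact_force: [-0.1, -0.2, -2.0]
width: 0.0217
```

```bash
python3 stt.py; python3 - <<'E'
from h import *
st=observe();print(st['position'],todelta(st,[.3952,-.2010,.053]).round(1),st['contact_force'])
im,C,st=shot('side','s16');cv2.imwrite('pics/s16z.png',cv2.resize(im[220:330,190:330,::-1],None,fx=5,fy=5,interpolation=cv2.INTER_CUBIC))
E
```

```text
t 17.3167 s 137.4 lat -249.1 z 65.8 F axial 0.2 lat -0.2 z -2.0 [0.06 0.02 0.04] w 0.0217 ang 15.015334592766441
[ 0.39778685 -0.20192511  0.06579031] [-2.3 -1.6 12.8] [-0.12749798 -0.21645215 -1.96542694]
```

View pics/s16z.png

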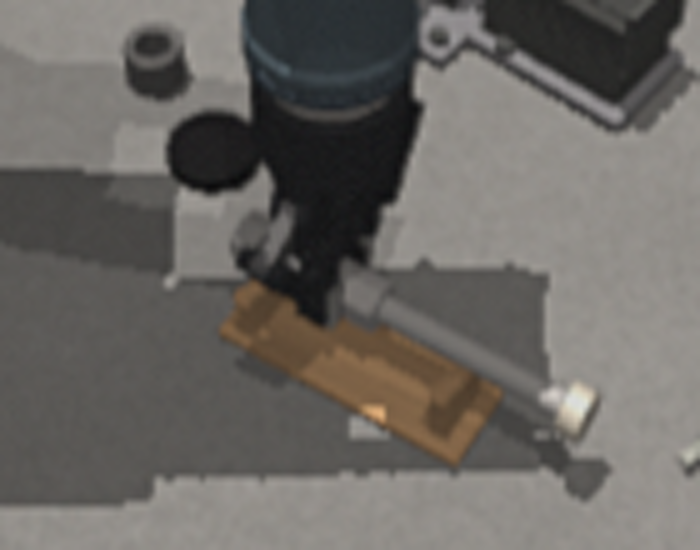

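>>> {"op": "send_rows", "data": {
  "moves": [
    {"x":-2.3,"y":-1.5,"z":0,"roll":0,"claw":15},
    {"x":-2.3,"y":-1.5,"z":3,"roll":0,"claw":15},
    {"x":-2.3,"y":-1.5,"z":6,"roll":0,"claw":15},
    {"x":-2.3,"y":-1.5,"z":9,"roll":0,"claw":15},
    {"x":-2.3,"y":-1.5,"z":9,"roll":0,"claw":15},
    {"x":-2.3,"y":-1.5,"z":9,"roll":0,"claw":15}
  ]
}}

```text
time: 17.87
position: [0.394, -0.2005, 0.0552]
tool_rot: [0.991, 0.13, -0.0, -0.0]
contact_force: [-0.5, -0.3, -2.6]
width: 0.0219
```

```bash
python3 stt.py; python3 - <<'E'
from h import *
st=observe();print(st['position'],todelta(st,[.3952,-.2010,.053]).round(1),st['contact_force'])
E
```

```text
t 17.8667 s 135.5 lat -252.7 z 55.2 F axial 0.2 lat -0.5 z -2.6 [ 0.01  0.02 -0.04] w 0.0219 ang 14.966290538953288
[ 0.3940284  -0.20054565  0.05524599] [1.  0.7 2.2] [-0.45122559 -0.27275026 -2.64788082]
```

Continue gently (1 mm steps), watching the force.

>>> {"op": "send_rows", "data": {
  "moves": [
    {"x":1,"y":0.7,"z":1,"roll":0,"claw":15},
    {"x":1,"y":0.7,"z":2,"roll":0,"claw":15},
    {"x":1,"y":0.7,"z":2,"roll":0,"claw":15}
  ]
}}

```text
time: 18.12
position: [0.3956, -0.2013, 0.0538]
tool_rot: [0.991, 0.13, 0.0, 0.0]
contact_force: [-0.7, 1.9, 3.8]
width: 0.0219
```

```bash
python3 stt.py
```

```text
t 18.1167 s 136.5 lat -251.2 z 53.8 F axial -1.9 lat -0.4 z 3.8 [ 0.19  0.15 -0.04] w 0.0219 ang 14.965837584371116
```

>>> {"op": "send_rows", "data": {
  "moves": [
    {"x":0,"y":0,"z":1,"roll":0,"claw":15},
    {"x":0,"y":0,"z":1.5,"roll":0,"claw":15},
    {"x":0,"y":0,"z":1.5,"roll":0,"claw":15}
  ]
}}

```text
time: 18.37
position: [0.3957, -0.2013, 0.0537]
tool_rot: [0.991, 0.13, 0.0, 0.001]
contact_force: [-4.7, 4.2, 21.5]
width: 0.0221
```

```bash
python3 stt.py; python3 - <<'E'
from h import *
im,C,st=shot('side','s17');cv2.imwrite('pics/s17z.png',cv2.resize(im[220:330,190:330,::-1],None,fx=5,fy=5,interpolation=cv2.INTER_CUBIC))
im,C,st=shot('wrist','w17');cv2.imwrite('pics/w17z.png',cv2.resize(im[:,:,::-1],None,fx=1.5,fy=1.5,interpolation=cv2.INTER_CUBIC))
E
```

```text
t 18.3667 s 136.5 lat -251.2 z 53.7 F axial -4.8 lat -4.1 z 21.5 [ 0.6   0.75 -0.05] w 0.0221 ang 14.984006399100004
```

View pics/s17z.png

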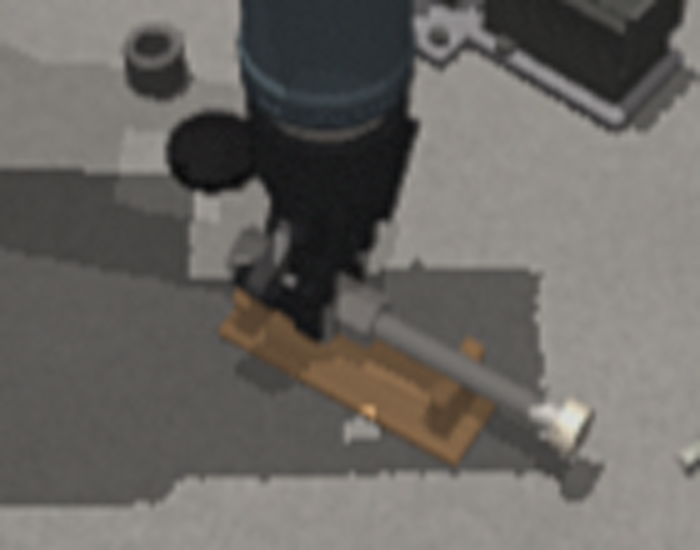

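View pics/w17z.png

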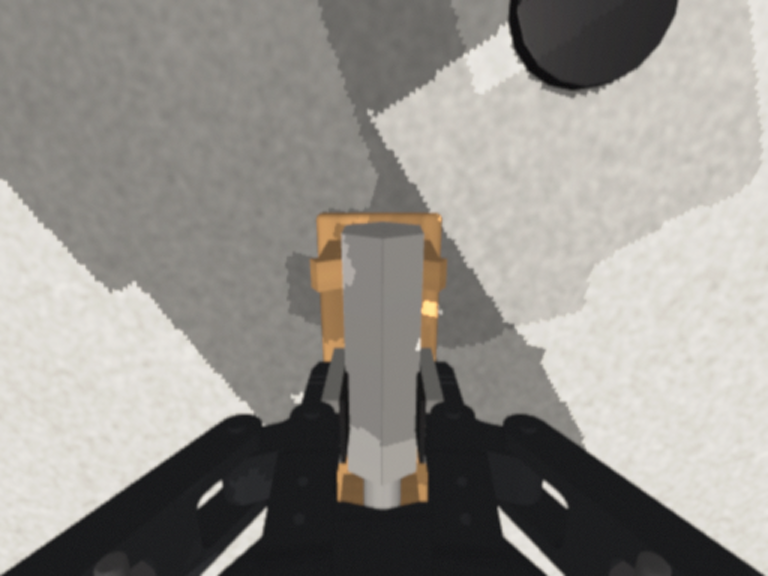

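>>> {"op": "send_rows", "data": {
  "moves": [
    {"x":0,"y":0,"z":-1.5,"roll":0,"claw":15},
    {"x":0,"y":0,"z":-1.5,"roll":0,"claw":26},
    {"x":0,"y":0,"z":-1.5,"roll":0,"claw":36},
    {"x":0,"y":0,"z":-1.5,"roll":0,"claw":46},
    {"x":0,"y":0,"z":-1.5,"roll":0,"claw":50},
    {"x":0,"y":0,"z":-20,"roll":0,"claw":50},
    {"x":0,"y":0,"z":-60,"roll":0,"claw":50},
    {"x":0,"y":0,"z":-100,"roll":0,"claw":50},
    {"x":0,"y":0,"z":-140,"roll":0,"claw":50},
    {"x":0,"y":0,"z":-180,"roll":0,"claw":50}
  ]
}}

```text
time: 19.3
position: [0.3949, -0.2007, 0.2335]
tool_rot: [0.991, 0.13, -0.0, -0.0]
contact_force: [1.9, -1.4, 0.1]
width: 0.0502
```

>>> {"op": "send_rows", "data": {
  "moves": [
    {"x":0,"y":0,"z":-40,"roll":0,"claw":50},
    {"x":0,"y":0,"z":-40,"roll":0,"claw":50},
    {"x":0,"y":0,"z":-40,"roll":0,"claw":50},
    {"x":0,"y":0,"z":-40,"roll":0,"claw":50}
  ]
}}

```text
time: 19.63
position: [0.395, -0.2008, 0.2712]
tool_rot: [0.991, 0.13, -0.0, -0.0]
contact_force: [-0.4, -0.4, -1.4]
width: 0.05
```

```bash
python3 stt.py; python3 - <<'E'
from h import *
im,C,st=shot('wrist','w18');cv2.imwrite('pics/w18z.png',cv2.resize(im[:,:,::-1],None,fx=1.5,fy=1.5,interpolation=cv2.INTER_CUBIC))
im,C,st=shot('top','t18');cv2.imwrite('pics/t18z.png',cv2.resize(im[140:260,150:360,::-1],None,fx=3.7,fy=3.7,interpolation=cv2.INTER_CUBIC))
im,C,st=shot('side','s18');cv2.imwrite('pics/s18z.png',cv2.resize(im[150:320,210:340,::-1],None,fx=3.5,fy=3.5,interpolation=cv2.INTER_CUBIC))
E
```

```text
t 19.6333 s 135.9 lat -251.8 z 271.2 F axial 0.4 lat -0.5 z -1.4 [ 0.   -0.02  0.06] w 0.05 ang 14.96762345992008
```

View pics/w18z.png

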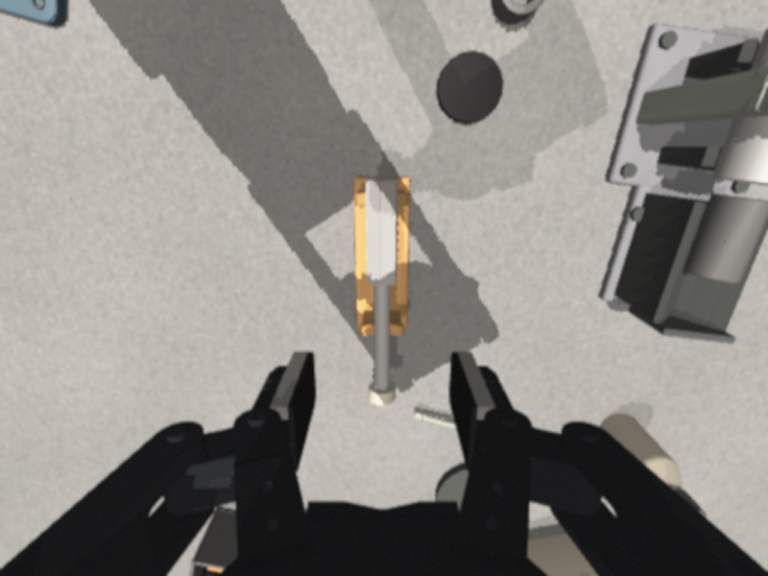

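View pics/t18z.png

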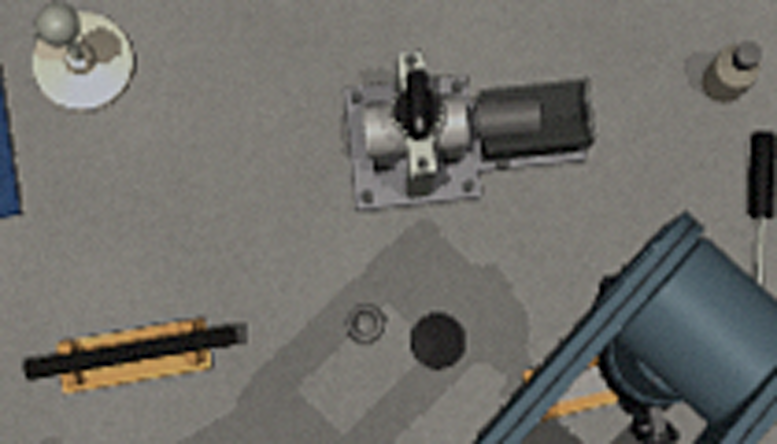

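View pics/s18z.png

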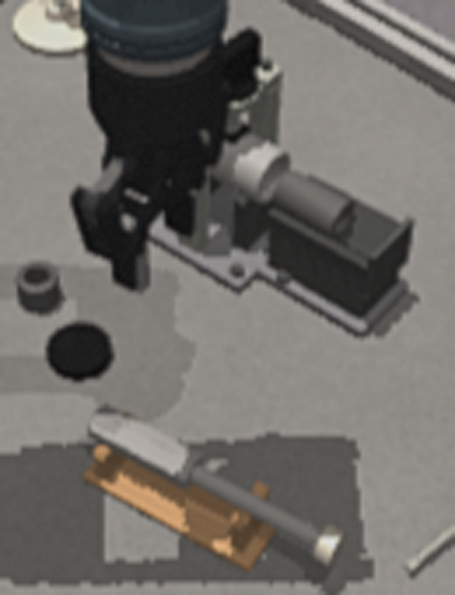

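```bash
python3 - <<'E'
from h import *
d=np.load('pics/w18.npz');C=(d['K'],d['T'])
im=cv2.imread('pics/w18.png');cv2.imwrite('pics/w18c.png',cv2.resize(im[115:285,215:300],None,fx=3.5,fy=3.5,interpolation=cv2.INTER_CUBIC))
a=cv2.imread('pics/top9.png').astype(int);b=cv2.imread('pics/t18.png').astype(int)
# barrel edge shift check: profile along a row on exit end
for v in (170,173): print(a[v,270:282].sum(1)//3,b[v,270:282].sum(1)//3)
a=cv2.imread('pics/top0.png').astype(int)
for v in (172,175): print(a[v,244:254].sum(1)//3,b[v,244:254].sum(1)//3)
E
```

```text
[103 162 159 157 165 165  54  66 105  15  48  62] [104 158 154 155 164 161  57  47  65  93  90  90]
[124 198 189 186 190 184  99  64 117  38  45  52] [125 191 185 181 189 186  98  50  81  79 103 102]
[102 106 104 108 131 154 147 144 146 130] [112 110 112 114 136 158 155 157 149 137]
[ 86 106 106 102 125 185 178 174 174 165] [ 88 114 113 110 134 193 187 184 184 178]
```

View pics/w18c.png

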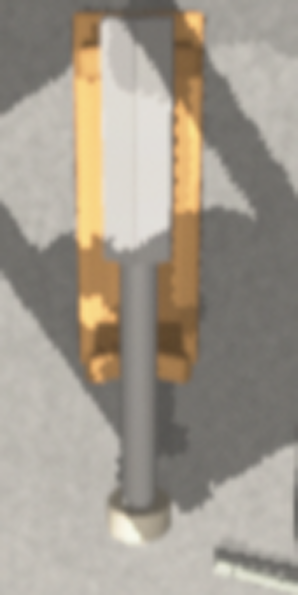

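```bash
python3 - <<'E'
from h import *
d=np.load('pics/w18.npz');C=(d['K'],d['T'])
f=lambda x,y,z:onplane(C,215+x/3.5-.4,115+y/3.5-.4,z)
j=f(137.5,260,.056); n=f(139.5,538,.054); tl=f(136,15,.057)
u=n-tl;u[2]=0;u/=np.linalg.norm(u);print('ang',np.degrees(np.arctan2(u[1],u[0])),np.linalg.norm(n-tl))
print(j-.03*u,n-.145*u,tl+.055*u)
print(job_done())
E
```

```text
ang -74.6802075991236 0.2003544002440926
[ 0.3926208  -0.19869536  0.056     ] [ 0.39283626 -0.19929826  0.054     ] [ 0.39274856 -0.19897812  0.057     ]
the job is handed in; nothing more can be done
None
```

The job is done and handed in at about 19.8 s, well under the 67 s limit.

1. **Clamp:** I turned the knob 1.40 rad clockwise. The torque rose from about 0.18 to 0.30 N m before the end of the turn, which fits the clutch slipping. The bar turned with the jaws and was still at its tightened angle in the last top picture. The clutch angle itself cannot be read directly.
2. **Push:** I took the drift off its rest and pushed the sleeve from the entry end. It needed about 14 N, then almost nothing once it was past the spring. The sleeve now lies in the trough about 8 mm beyond the barrel's end, and the gripper never touched it. The barrel's end edges were at the same pixels before and after. The drift came back out of the bore with no measurable force.
3. **Drift:** It is back on its rest, within about 1.5 mm and 0.3° of where I first measured it. That is within the camera calibration.

**What disagreed or was less certain:**
- The drift sat about 1° nose up in the grip and level again on the rest.
- The top and wrist cameras differed by about 1.5–2 mm on where the clamp is sideways. The bore's clearance covered this.
- Pressing the drift down into the notches reached about 21 N for a moment. I did not check afterwards that the rest had stayed put. It had not moved up to that point, and the last pictures show no sign of it.
- The bystanders in view in the last top picture looked undisturbed. I did not measure them, and the arm hid part of that side of the table.

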